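Clear the extruder bench and make up the press stack

ROBOT

A 6-joint arm with a two-finger parallel gripper is mounted at the origin on the work surface. World frame = base frame: x ahead of the robot, y to its left, z up, the work surface at z = 0. Lengths are in m, angles in rad, forces in N, time in s.
With the tool pointing down it reaches from about 0.35 to 0.975 m from the base axis. Payload 4.9 kg.
Tool frame: the origin (TCP) lies at the very end of the fingers, on their centre line; the grasp point (between the pads) lies 19 mm behind it (manip.grip_depth is the distance from the TCP to the grasp point, in m); z points along the fingers, x is the direction in which the jaws open and shut, and the axes are right-handed (so a half turn about z gives the same grasp; the last joint's range is limited). The gripper opens to 85 mm and grips with 20 to 120 N. Pads are 22 mm wide; open, the fingers measure 114 mm over their backs; the gripper's body (76 mm by 85 mm) begins 54 mm behind the grasp point. The pads swing forward as they close: fully open they stand 13 mm farther back than shut.
Start: joints at [-1.361, 0.053, 1.613, -0, 1.476, -0.119], TCP at [0.202, -0.592, 0.231] pointing down, gripper open.
Joint ranges: [-3.01, 3.01], [-1.01, 2.22], [0.06, 2.58], [-1.02, 4.17], [0.09, 2.62], [-3.14, 3.14]. Speed limits (rad/s): [2.57, 2.57, 3.14, 3.14, 3.14, 3.14].

INTERFACE

Orientations are given as a unit quaternion [w, x, y, z].
In Python, from plant import manip gives the robot as it stands. The module is installed in compiled form; this text tells all that it offers.
- The arm moves only by the shell command python3 -m crank 'ROWS' [OPENING]. ROWS is JSON, a list of rows, each a list of 4 numbers: the shift along the tool's x, y, z in cm, then the turn about the tool's z in units of 6 degrees (1.0 is 6 degrees). A call has 1 to 10 rows; each row shifts and turns the commanded pose from where the row before left it, along the tool's axes as they then stand; what a row does not reach is not made up. A row lasts 1/12 s, in which the tool goes at most 41.7 mm and 7.16 degrees, less where a joint would pass 70% of its speed; a pose out of reach is approached as far as the arm can. A call with a gripper value outside its range is refused whole. OPENING is the opening, from 0 (shut) to 1 (fully open), set as the call begins (- or left out, the last holds). The fingers move at their own pace and stop on an object; the grip force is fixed at half the most. Time passes only in rows, so rows that do not move let the fingers close. It gives the time, the measured TCP pose, the force and the opening at its end, in the units of the state.
- manip.state(): the state, without advancing time (a new reading comes with each control period).
- manip.grab_frame(name): name is "scene" or "top"; returns a dict with "img" (420x560x3 uint8, red, green, blue), "intrinsics" (3x3 intrinsics, pixels), "position" and "orientation" of the camera in the world. Camera axes: x right, y up, looking along -z (the intrinsics and any distortion apply to the point x, -y, -z); pixel columns grow to the right and rows downward; lengths in m; the calibration is good to about 2 mm. A picture is of the moment at which its call begins. There is no depth.
- manip.job_done(): hands the job in, once; it reports no verdict.
The state is a dict: "time": time; "joint_pos": joint angles; "joint_vel": joint speeds; "joint_efforts": joint torques, N m; "tool_pos": TCP position; "tool_rot": TCP orientation; "contact_force": force on the tool from outside, world axes, zero at the start; "ft_torque": the same for the moment, N m; "gripper_width": opening from 0.0 (shut) to 1.0 (fully open).
Only numpy, scipy, OpenCV 4.12 (cv2) and the standard library are available. Lean on these libraries where they do the work, as an engineer would, in place of code of your own. Each camera call takes 0.05 s, during which the arm holds its last target.

TASK

Clear up after the extruder run: put the hand tools (scrapers and spanner) in the long shallow aluminium tray, and the machine parts (dies and the dark clamp bar that was left on the steel platen) in the deeper grey bin. Make up the press stack, centred on the round mark of the platen between its two stops: the wide dark steel base disc first, the white polymer sample disc centred on it, and last the steel weight set down gently and centred on the sample. Leave the jar, cup, timer and caliper where they are.

Things in the scene. Friction and masses are not known exactly. Their poses are not given: they have to be found in the camera images.
- station: the loading station, fixed: white block 150 x 150 mm whose top is a steel platen 45 mm above the bench. Origin at the centre of its underside. Two dark stops, 50 mm long (along its x) and 8 mm high, stand on the platen with their inner faces at y = +39 and -39 mm.
- platen (a point): centre of the round mark (72 mm across) on the platen's top face, between the two stops; same axes as station
- tray: the tool tray, fixed: open, shallow aluminium, 250 (x) x 160 (y) x 40 mm high outside, walls and floor 4 mm. Origin at the centre of its underside.
- bin: the parts bin, fixed: open, grey plastic, 200 (x) x 170 (y) x 65 mm high outside, walls and floor 5 mm. Origin at the centre of its underside.
- scraper_a: a hand scraper, 150 mm long: wooden handle 95 x 22 x 18 mm high, thin brass blade 55 x 34 mm at its +x end. Lies flat along its own x axis; origin at mid-length (x = 0) on its underside; the handle runs from x = -75 to +20 mm. May be absent.
- scraper_b: a hand scraper, 150 mm long: wooden handle 95 x 22 x 18 mm high, thin brass blade 55 x 34 mm at its +x end. Lies flat along its own x axis; origin at mid-length (x = 0) on its underside; the handle runs from x = -75 to +20 mm. May be absent.
- spanner: a double-ended steel spanner, 160 mm long, lying flat along its own x axis, 12 mm thick; shank 18 mm wide, forked ends 34 mm wide beyond x = +50 and -50 mm. Origin at mid-length on its underside. May be absent.
- die_a: an extrusion die: steel block 72 mm long (its y axis) by 42 mm wide (its x axis) by 22 mm high, with a round brass nozzle 28 mm across standing 10 mm up from its middle. Origin at the centre of its underside. May be absent.
- die_b: an extrusion die: steel block 72 mm long (its y axis) by 42 mm wide (its x axis) by 22 mm high, with a round brass nozzle 28 mm across standing 10 mm up from its middle. Origin at the centre of its underside. May be absent.
- clamp: the clamp bar: dark steel bar 95 mm long (its x axis), 26 mm wide, 26 mm high, two bright round studs near the ends of its top (6 mm proud). At the start it lies on the platen, roughly along the stops. Origin at the centre of its underside.
- base: the base disc: flat dark steel disc, 66 mm across, 12 mm thick. Origin at the centre of its underside, z up.
- sample: the polymer sample: flat white plastic disc, 60 mm across, 9 mm thick. Origin at the centre of its underside, z up.
- weight: the weight: plain steel cylinder, 56 mm across, 40 mm high, standing upright, about 0.75 kg. Origin at the centre of its underside.
- jar: bystander: small closed amber jar with a black lid, 60 mm across, 60 mm high. Origin at the centre of its underside.
- cup: bystander: small white ceramic cup, 66 mm across, 50 mm high. Origin at the centre of its underside.
- timer: bystander: flat white timer, 60 x 85 x 28 mm. Origin at the centre of its underside.
- caliper: bystander: steel caliper 150 mm long with a black slide. Origin on its underside.

How it is judged:
On the way, in this order (a step that is already met when the one before it is completed fails the run):
1. the clamp bar is off the platen and the base disc lies flat and centred on the platen, released (horizontal distance between base and platen below 0.008 m and angle between base's own z axis and vertical below 0.06 rad and z of base in the frame of platen between -0.003 and 0.003 m and linear speed of base below 0.03 m/s and contact force between the fingers and base below 0.2 N and horizontal distance between clamp and platen above 0.06 m), for 0.2 s.
2. the sample disc lies flat and centred on the base disc, released (horizontal distance between base and platen below 0.008 m and angle between each of base, sample's own z axis and vertical below 0.06 rad and z of base in the frame of platen between -0.003 and 0.003 m and linear speed of each of base, sample below 0.03 m/s and horizontal distance between sample and base below 0.008 m and z of sample in the frame of base between 0.009 and 0.015 m and contact force between the fingers and sample below 0.2 N), for 0.2 s.
3. the weight stands centred on the sample, released (horizontal distance between base and platen below 0.008 m and angle between each of base, sample, weight's own z axis and vertical below 0.06 rad and z of base in the frame of platen between -0.003 and 0.003 m and linear speed of each of base, sample, weight below 0.03 m/s and horizontal distance between sample and base below 0.008 m and z of sample in the frame of base between 0.009 and 0.015 m and horizontal distance between weight and sample below 0.008 m and z of weight in the frame of sample between 0.006 and 0.012 m and contact force between the fingers and weight below 0.2 N), for 0.2 s.
At the end, for the whole second after the job is handed in: Tools lie in the tray, dies and clamp bar in the bin (origins within the walls, below the rim); base flat on the platen within 8 mm of the mark's centre, sample flat on the base and weight upright on the sample, each within 8 mm of the centre beneath; all at rest, released (horizontal distance between base and platen below 0.008 m and angle between each of base, sample, weight's own z axis and vertical below 0.06 rad and z of base in the frame of platen between -0.003 and 0.003 m and linear speed of each of base, sample, weight, scraper_a, scraper_b, spanner, die_a, die_b, clamp below 0.03 m/s and horizontal distance between sample and base below 0.008 m and z of sample in the frame of base between 0.009 and 0.015 m and horizontal distance between weight and sample below 0.008 m and z of weight in the frame of sample between 0.006 and 0.012 m and x of scraper_a in the frame of tray between -0.105 and 0.105 m and y of scraper_a in the frame of tray between -0.068 and 0.068 m and z of scraper_a in the frame of tray between 0 and 0.036 m and x of scraper_b in the frame of tray between -0.105 and 0.105 m and y of scraper_b in the frame of tray between -0.068 and 0.068 m and z of scraper_b in the frame of tray between 0 and 0.036 m and x of spanner in the frame of tray between -0.105 and 0.105 m and y of spanner in the frame of tray between -0.068 and 0.068 m and z of spanner in the frame of tray between 0 and 0.036 m and x of die_a in the frame of bin between -0.085 and 0.085 m and y of die_a in the frame of bin between -0.07 and 0.07 m and z of die_a in the frame of bin between 0 and 0.055 m and x of die_b in the frame of bin between -0.085 and 0.085 m and y of die_b in the frame of bin between -0.07 and 0.07 m and z of die_b in the frame of bin between 0 and 0.055 m and x of clamp in the frame of bin between -0.085 and 0.085 m and y of clamp in the frame of bin between -0.07 and 0.07 m and z of clamp in the frame of bin between 0 and 0.055 m); the robot touches nothing.
It fails at once if the jar is shoved more than 60 mm or tipped over (distance of jar from where it was at the start of the episode above 0.06 m or angle between jar's own z axis and vertical above 0.6 rad).
It fails at once if the cup is shoved more than 60 mm or tipped over (distance of cup from where it was at the start of the episode above 0.06 m or angle between cup's own z axis and vertical above 0.6 rad).
It fails at once if the timer is shoved more than 60 mm or tipped over (distance of timer from where it was at the start of the episode above 0.06 m or angle between timer's own z axis and vertical above 0.6 rad).
It fails at once if the caliper is shoved more than 60 mm or tipped over (distance of caliper from where it was at the start of the episode above 0.06 m or angle between caliper's own z axis and vertical above 0.6 rad).
It fails at once if the weight is dropped or rammed onto the sample (over 60 N) (contact force between weight and sample above 60 N).
Of scraper_a, scraper_b, spanner, die_a, die_b only 3 to 4 are there at a start; the rules pass over those that are not, and their reading is None.
At some moment in a run one of scraper_a, scraper_b, spanner, die_a, die_b may be knocked a few centimetres aside while the robot is not near it.
It also fails if it takes over 200 s, if anything falls off the work surface, if the arm or the gripper's body presses on something with over 40 N, if the wrist force passes 120 N, or if a joint passes its speed limit or range.

## Working session

There is one attempt and no reset: what is moved stays moved. The work goes in short steps, Python scripts to look and compute and a shell command to move; the robot and the scene stay as the last step left them, time stands still between calls to the robot, and variables do not carry over. Pictures are saved under pics/ and viewed, and the job is handed in when it is done.

```bash
mkdir -p pics; ls; python3 - <<'E'
from plant import manip
import cv2
s=manip.state(); print(s['tool_pos'],s['tool_rot'],s['gripper_width'],s['time'], manip.grip_depth)
for n in ("scene","top"):
    f=manip.grab_frame(n); cv2.imwrite(f"pics/{n}0.png",f["img"][:,:,::-1]); print(n,f["intrinsics"],f["position"],f["orientation"],[k for k in f])
E
```

```text
pics
[ 0.20168457 -0.59087213  0.23002119] [-7.31231364e-04  8.13299722e-01 -5.81843954e-01 -8.00134755e-04] 1.0023260687164208 0.0 0.0187
scene [[478.36802006   0.         282.44616627]
 [  0.         478.36802006 204.84983745]
 [  0.           0.           1.        ]] [ 1.31764794 -0.01982588  1.01397793] [0.67620136 0.23505656 0.21927715 0.66288586] ['img', 'intrinsics', 'position', 'orientation']
top [[507.9569871    0.         275.91188574]
 [  0.         507.9569871  205.3878373 ]
 [  0.           0.           1.        ]] [ 0.48278078 -0.00289967  1.41822732] [ 0.71520419  0.02230498 -0.02743878 -0.69802046] ['img', 'intrinsics', 'position', 'orientation']
```

View pics/top0.png

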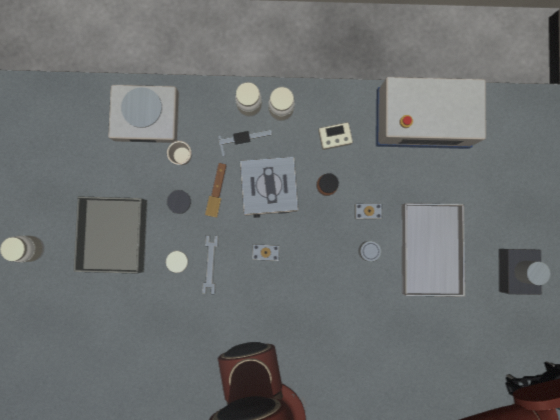

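View pics/scene0.png

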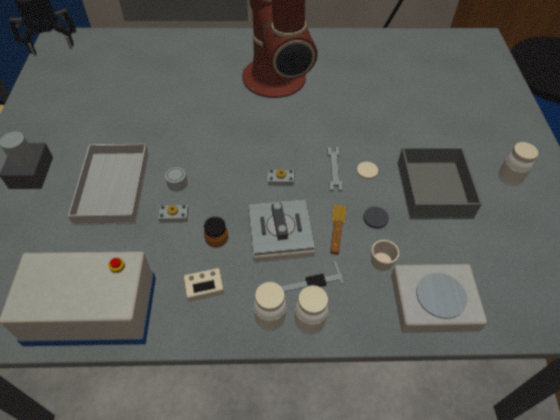

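```bash
cat > h.py <<'E'
import numpy as np, cv2
from scipy.spatial.transform import Rotation as R
from plant import manip
def cam(n):
    f=manip.grab_frame(n); q=f["orientation"]; f["R"]=R.from_quat([q[1],q[2],q[3],q[0]]).as_matrix(); return f
def p2w(f,u,v,z):
    K=f["intrinsics"]; d=np.array([(u-K[0,2])/K[0,0],-(v-K[1,2])/K[1,1],-1.0]); d=f["R"]@d
    p=np.array(f["position"]); return p+d*(z-p[2])/d[2]
def w2p(f,P):
    K=f["intrinsics"]; c=(np.atleast_2d(P)-f["position"])@f["R"]
    return np.c_[K[0,0]*c[:,0]/-c[:,2]+K[0,2], -K[1,1]*c[:,1]/-c[:,2]+K[1,2]]
def crop(f,u0,v0,u1,v1,s,name):
    im=cv2.resize(f["img"][v0:v1,u0:u1,::-1],None,fx=s,fy=s,interpolation=cv2.INTER_CUBIC)
    for u in range((u0+9)//10*10,u1,10):
        cv2.line(im,((u-u0)*s,0),((u-u0)*s,4 if u%50 else 12),(0,255,255),1)
        if u%20==0: cv2.putText(im,str(u),((u-u0)*s,20),0,.35,(0,255,255),1)
    for v in range((v0+9)//10*10,v1,10):
        cv2.line(im,(0,(v-v0)*s),(4,(v-v0)*s),(0,255,255),1)
        if v%20==0: cv2.putText(im,str(v),(6,(v-v0)*s),0,.35,(0,255,255),1)
    cv2.imwrite("pics/"+name,im)
def tcp():
    s=manip.state(); q=s["tool_rot"]; M=R.from_quat([q[1],q[2],q[3],q[0]]).as_matrix(); return np.array(s["tool_pos"]),M,s
def go(x,y,z,yaw=None):
    """rows total: yaw = world angle (deg) of jaw axis wanted (mod 180)"""
    p,M,s=tcp(); d=M.T@(np.array([x,y,z])-p)*100
    a=np.degrees(np.arctan2(M[1,0],M[0,0])); t=0
    if yaw is not None:
        t=-((yaw-a+90)%180-90)   # tool z down: +turn lowers world yaw
    print("pos",p.round(4),"jaw yaw %.1f"%a,"tilt",M[:,2].round(4),"shift cm",d.round(2),"turn deg %.1f units %.2f"%(t,t/6),"j6 %.2f"%s["joint_pos"][5],"g %.3f"%s["gripper_width"],"F",np.round(s["contact_force"],1),"t",round(s["time"],2))
E
python3 - <<'E'
from h import *
f=cam("top"); crop(f,150,130,310,300,5 if 0 else 4,"t1.png"); crop(f,300,150,480,310,4,"t2.png"); crop(f,60,130,230,290,4,"t3.png")
E
```

```text
(no output)
```

View pics/t1.png

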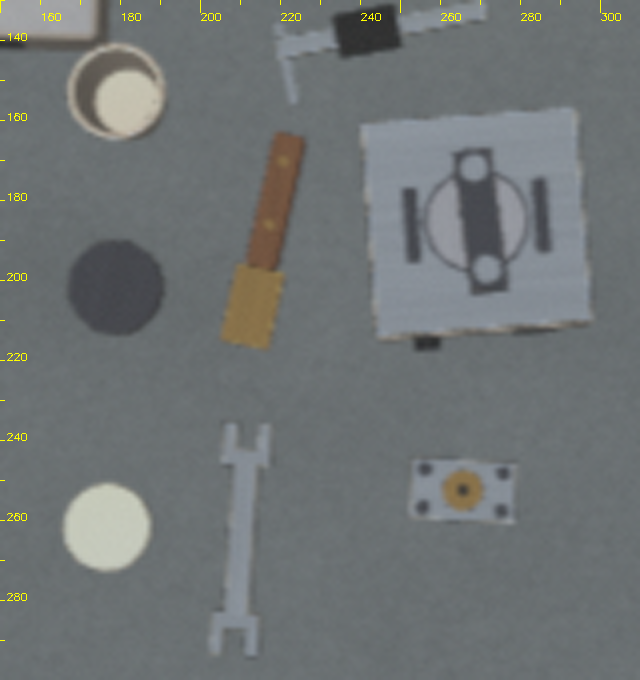

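View pics/t2.png

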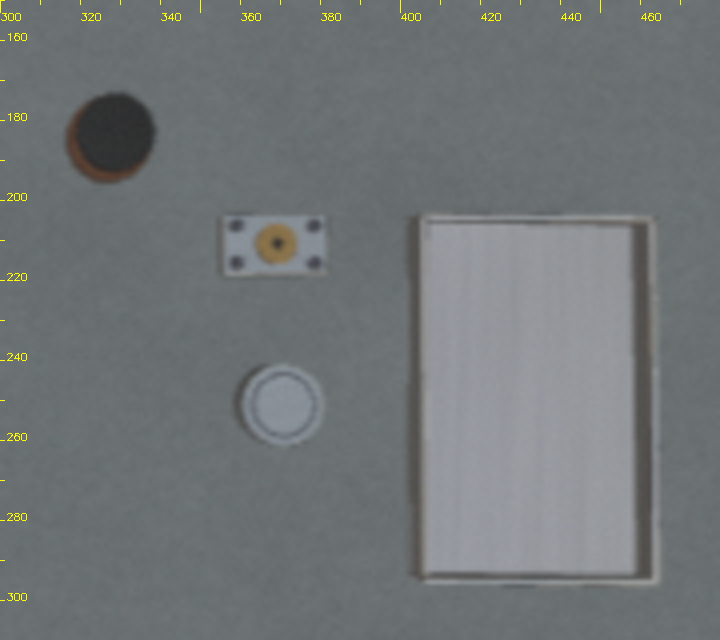

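View pics/t3.png

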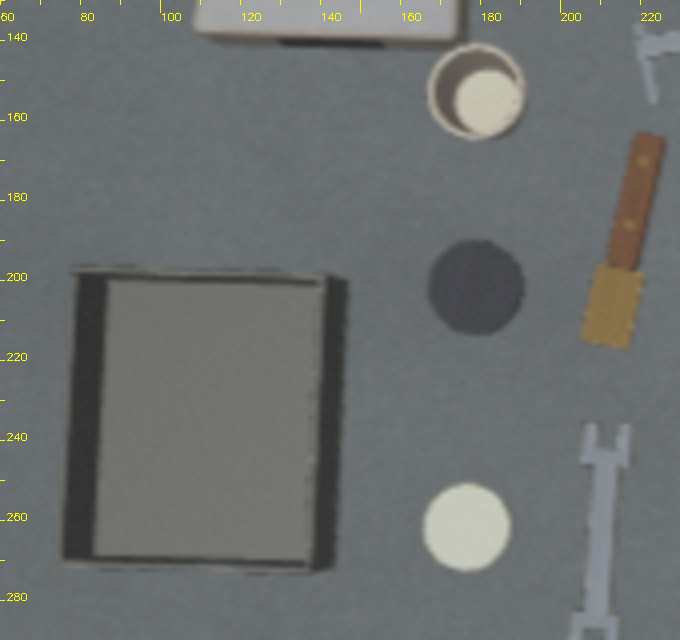

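```bash
python3 - <<'E'
from h import *
f=cam("top")
c=lambda X,Y,u0,v0:(u0+X/4-.375, v0+Y/4-.375)
def pts(name,L,z,o):
    W=np.array([p2w(f,*c(X,Y,*o),z)[:2] for X,Y in L]); m=W.mean(0)
    print(name,"mean",m.round(4), "dists",[round(float(np.linalg.norm(W[i]-W[(i+1)%len(W)])),4) for i in range(len(W))], "ang",[round(float(np.degrees(np.arctan2(*(W[(i+1)%len(W)]-W[i])[::-1]))),1) for i in range(len(W))])
A=(150,130);B=(300,150);C=(60,130)
pts("station",[(360,125),(577,108),(592,321),(378,339)],.045,A)
pts("mark/stops",[(411,225),(541,214)],.053,A)
pts("mark c",[(476,220)],.045,A)
pts("clampstuds",[(474,167),(488,269)],.032+.045,A)
pts("clampbar",[(453,151),(490,148),(508,291),(472,295)],.026+.045,A)
pts("scraper handle",[(276,132),(305,138),(280,268),(247,268)],.018,A)
pts("scraper blade",[(236,265),(285,272),(270,348),(221,340)],.002,A)
pts("spanner",[(246,450),(236,626)],.012,A)
pts("spanner ends",[(232,424),(264,425),(250,655),(215,655)],.012,A)
pts("die1",[(413,459),(517,465),(514,524),(409,518)],.022,A)
pts("die1nozzle",[(462,490)],.032,A)
pts("die2",[(223,214),(327,214),(326,276),(221,275)],.022,B)
pts("die2nozzle",[(277,243)],.032,B)
pts("tray",[(422,215),(655,217),(657,582),(416,580)],.040,B)
pts("bin",[(72,268),(346,280),(333,570),(62,560)],.065,C)
def blob(name,box,cond,z):
    u0,v0,u1,v1=box; im=f["img"][v0:v1,u0:u1].astype(float); m=cond(im).astype(np.uint8)
    n,l,s,ce=cv2.connectedComponentsWithStats(m); i=1+np.argmax(s[1:,4]); cc=ce[i]+[u0,v0]
    P=p2w(f,*cc,z); sc=(f["position"][2]-z)/f["intrinsics"][0,0]; print(name,cc.round(1),P.round(4),"dia",round(2*np.sqrt(s[i,4]/np.pi)*sc,4))
blob("sample",(160,245,195,280),lambda i:i.mean(2)>155,.009)
blob("base",(160,183,197,220),lambda i:i.mean(2)<88,.012)
pts("weight",[(283,404)],.040,B)
pts("jar",[(116,132)],.060,B); pts("cup",[(116,91)],.05,A)
E
```

```text
station mean [0.6338 0.0089] dists [0.1484, 0.1459, 0.1454, 0.1466] ang [-84.0, -174.8, 96.2, 6.4]
mark/stops mean [0.6352 0.0094] dists [0.0881, 0.0881] ang [-83.7, 96.3]
mark c mean [0.6357 0.0094] dists [0.0] ang [0.0]
clampstuds mean [0.6337 0.0059] dists [0.0687, 0.0687] ang [-170.8, 9.2]
clampbar mean [0.6322 0.006 ] dists [0.0248, 0.0966, 0.0241, 0.0973] ang [-83.9, -171.5, 97.8, 8.9]
scraper handle mean [0.6483 0.1478] dists [0.0206, 0.0921, 0.0228, 0.0967] ang [-100.3, 171.0, 91.4, -10.1]
scraper blade mean [0.5762 0.1639] dists [0.0346, 0.0541, 0.0346, 0.0534] ang [-96.7, 170.7, 82.1, -9.4]
spanner mean [0.4158 0.1657] dists [0.1205, 0.1205] ang [178.6, -1.4]
spanner ends mean [0.4148 0.1662] dists [0.0221, 0.1574, 0.0239, 0.1582] ang [-90.4, 178.4, 91.3, -2.3]
die1 mean [0.4514 0.0137] dists [0.0714, 0.0403, 0.0719, 0.0403] ang [-91.9, 178.4, 88.1, -2.3]
die1nozzle mean [0.4526 0.0145] dists [0.0] ang [0.0]
die2 mean [ 0.5726 -0.2666] dists [0.0719, 0.0428, 0.0724, 0.0422] ang [-88.6, 179.6, 90.9, -1.1]
die2nozzle mean [ 0.5732 -0.2666] dists [0.0] ang [0.0]
tray mean [ 0.4722 -0.443 ] dists [0.1593, 0.2466, 0.1627, 0.2465] ang [-89.1, -179.8, 90.9, -0.6]
bin mean [0.4906 0.4254] dists [0.1825, 0.1921, 0.1786, 0.1933] ang [-91.1, 179.8, 89.2, 1.0]
sample [176.1 261.4] [0.4209 0.2593 0.009 ] dia 0.0592
base [178.6 201.4] [0.5863 0.2582 0.012 ] dia 0.0663
weight mean [ 0.4636 -0.2704] dists [0.0] ang [0.0]
jar mean [ 0.6435 -0.152 ] dists [0.0] ang [0.0]
cup mean [0.7171 0.256 ] dists [0.0] ang [0.0]
```

```bash
python3 - <<'E'
from h import *
f=cam("scene"); crop(f,235,160,395,265,5,"s1.png"); crop(f,140,150,300,250,5,"s2.png")
print(w2p(f,[[.6352,.0094,.045],[.6337,.0059,.077],[.4209,.2593,.009],[.5863,.2582,.012],[.4636,-.2704,.04],[.5732,-.2666,.032],[.4526,.0145,.032],[.4158,.1657,.012]]).round(1))
E
```

```text
[[281.5 224.2]
 [280.2 216.1]
 [368.  168.4]
 [376.2 215. ]
 [175.8 174.3]
 [173.1 208.6]
 [281.7 172.2]
 [334.9 166.6]]
```

View pics/s1.png

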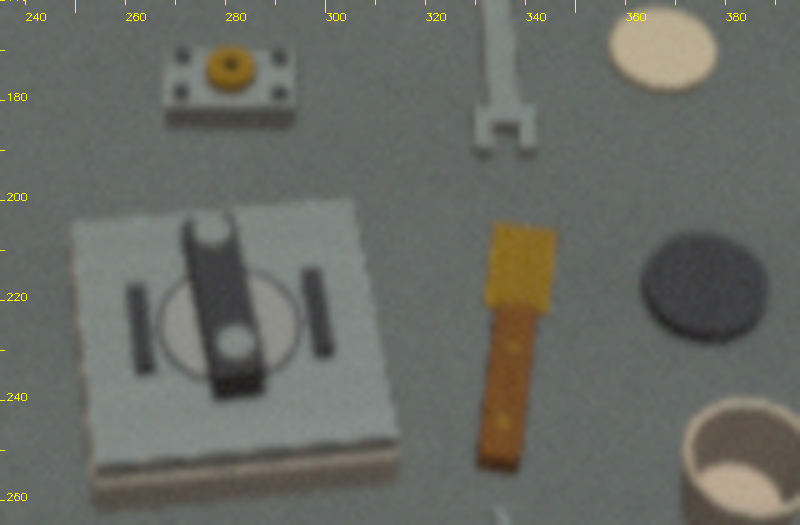

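View pics/s2.png

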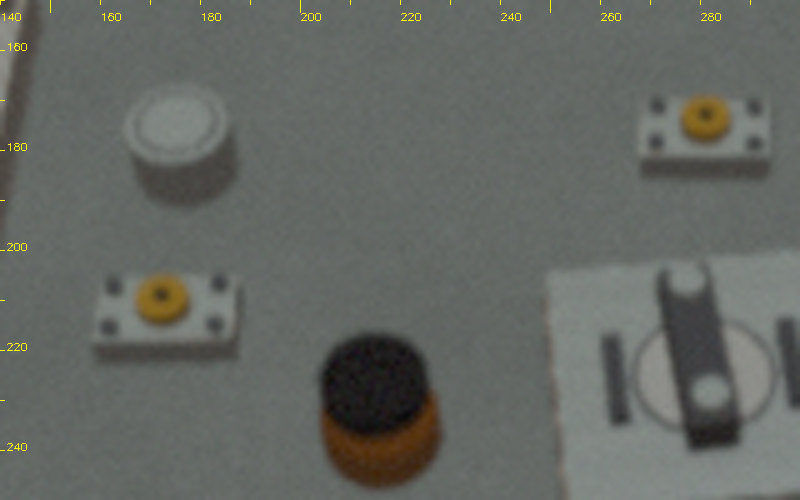

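```bash
python3 - <<'E'
from h import *
go(.633,.006,.16,99)
E
```

```text
pos [ 0.2017 -0.5912  0.2307] jaw yaw -71.2 tilt [-3.e-04  9.e-04 -1.e+00] shift cm [-42.59 -60.1    7.12] turn deg 9.8 units 1.64 j6 -0.12 g 0.998 F [-0.8  0.1  0.3] t 0.25
```

```bash
python3 -m crank '[[-2.1,-3,0,0],[-2.1,-3,0,0],[-2.1,-3,0,0],[-2.1,-3,0,0],[-2.1,-3,0,0],[-2.1,-3,0,0],[-2.1,-3,0,0],[-2.1,-3,0,0],[-2.1,-3,0,0],[-2.1,-3,0,0]]' 0.5; python3 -m crank '[[-2.1,-3,0,0],[-2.1,-3,0,0],[-2.1,-3,0,0],[-2.1,-3,0,0],[-2.1,-3,0,0],[-2.1,-3,0,0],[-2.1,-3,0,0],[-2.1,-3,0,0],[0,0,0,0.8],[0,0,0,0.8]]'; python3 -c "
from h import *
go(.633,.006,.09,99)"
```

```text
time: 1.08
tool_pos: [0.4186, -0.2942, 0.2314]
tool_rot: [0.0, 0.813, -0.582, 0.0]
contact_force: [0.4, -0.3, 0.1]
gripper_width: 0.498
time: 1.92
tool_pos: [0.5916, -0.0573, 0.2309]
tool_rot: [0.0, 0.762, -0.648, -0.0]
contact_force: [-0.1, -0.6, -0.3]
gripper_width: 0.501
pos [ 0.5916 -0.0573  0.2309] jaw yaw -80.8 tilt [-6.e-04  2.e-04 -1.e+00] shift cm [-5.58 -5.11 14.09] turn deg 0.2 units 0.04 j6 1.19 g 0.501 F [-0.1 -0.6 -0.3] t 1.92
```

```bash
python3 -m crank '[[-2.8,-2.6,0,0],[-2.8,-2.5,0,0],[0,0,3.5,0],[0,0,3.5,0],[0,0,3.5,0],[0,0,3.5,0],[0,0,0,0]]'; python3 -c "
from h import *
go(.633,.006,.05,99)
f=cam('scene'); crop(f,215,120,345,265,4,'s3.png')"
```

```text
time: 2.5
tool_pos: [0.6261, 0.0049, 0.0821]
tool_rot: [0.004, 0.762, -0.648, -0.006]
contact_force: [-2.2, 0.6, -1.7]
gripper_width: 0.496
pos [0.6261 0.0049 0.0821] jaw yaw -80.8 tilt [-0.0155  0.0017 -0.9999] shift cm [ 0.01 -0.75  3.19] turn deg 0.2 units 0.04 j6 1.30 g 0.496 F [-2.2  0.6 -1.7] t 2.5
```

View pics/s3.png

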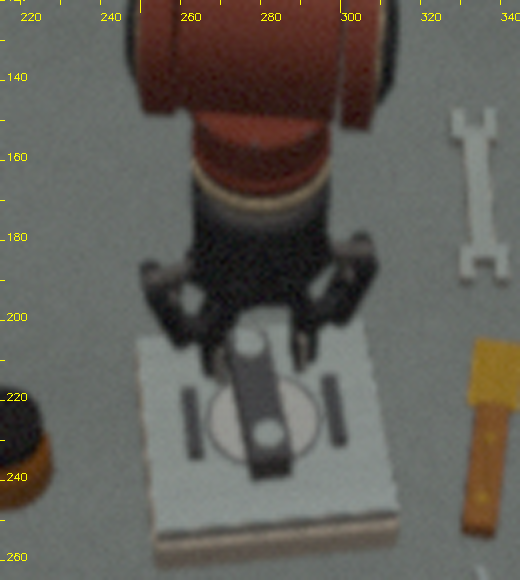

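```bash
python3 -m crank '[[0,0,0,0]]'; python3 -c "
from h import *
go(.633,.006,.05,99)
p,M,s=tcp(); f=cam('scene'); print(w2p(f,[p,p-[0,0,-.0],p+M[:,0]*.03,p-M[:,0]*.03]).round(1)); print(np.round(s['joint_pos'],3))"
```

```text
time: 2.63
tool_pos: [0.6324, 0.004, 0.092]
tool_rot: [-0.0, 0.762, -0.648, 0.0]
contact_force: [0.3, -0.1, 0.9]
gripper_width: 0.502
pos [0.6324 0.004  0.092 ] jaw yaw -80.8 tilt [ 0. -0. -1.] shift cm [-0.19 -0.09  4.2 ] turn deg 0.2 units 0.04 j6 1.30 g 0.502 F [ 0.3 -0.1  0.9] t 2.63
[[279.5 212. ]
 [279.5 212. ]
 [267.1 213.8]
 [291.7 210.3]]
[-0.111  0.19   1.705  0.     1.246  1.298]
```

```bash
python3 -m crank '[[-0.2,0,1,0],[0,0,1,0],[0,0,1,0],[0,0,0.7,0],[0,0,0.4,0],[0,0,0,0],[0,0,0,0]]'; python3 -m crank '[[0,0,0,0],[0,0,0,0],[0,0,0,0],[0,0,0,0],[0,0,0,0],[0,0,0,0]]' 0; python3 -m crank '[[0,0,-1,0],[0,0,-2,0],[0,0,-3,0],[0,0,-3,0],[0,0,-3,0],[0,0,-2,0],[0,0,0,0],[0,0,0,0]]'; python3 -c "
from h import *
go(.5,.43,.16,90)
f=cam('scene'); crop(f,215,100,345,265,4,'s4.png')"
```

```text
time: 3.27
tool_pos: [0.6316, 0.006, 0.0498]
tool_rot: [0.0, 0.762, -0.648, -0.0]
contact_force: [0.2, 0.1, 1.7]
gripper_width: 0.497
time: 3.77
tool_pos: [0.6325, 0.0059, 0.0512]
tool_rot: [-0.0, 0.762, -0.648, 0.001]
contact_force: [-0.3, -0.0, 4.6]
gripper_width: 0.287
time: 4.43
tool_pos: [0.632, 0.0061, 0.1909]
tool_rot: [-0.0, 0.762, -0.648, 0.001]
contact_force: [-0.1, -0.1, -3.9]
gripper_width: 0.291
pos [0.632  0.0061 0.1909] jaw yaw -80.8 tilt [ 1.4e-03 -1.0e-04 -1.0e+00] shift cm [-43.96   6.22   3.07] turn deg 9.2 units 1.54 j6 1.30 g 0.291 F [-0.1 -0.1 -3.9] t 4.43
```

View pics/s4.png

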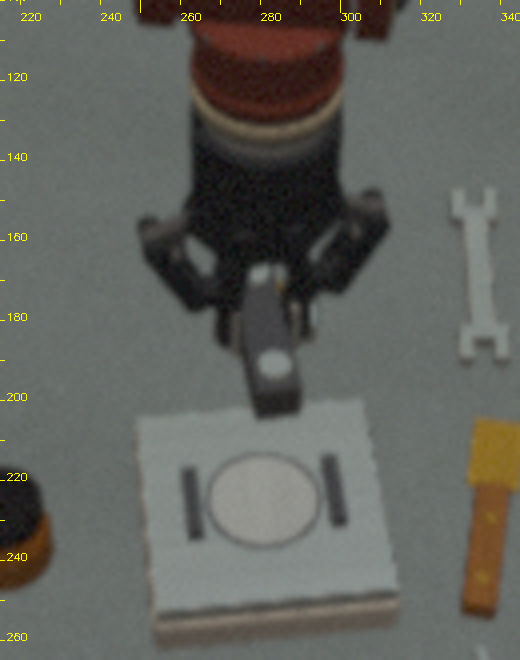

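```bash
python3 -c "
from h import *
go(.49,.467,.19,90)
f=cam('top'); crop(f,230,140,310,230,6,'t4.png'); np.save('x.npy',f['img'])"; python3 -m crank '[[-2,0.3,0,0],[-3.8,0.6,0,0],[-3.8,0.6,0,0],[-3.8,0.6,0,0],[-3.8,0.6,0,0],[-3.8,0.6,0,0],[-3.8,0.6,0,0],[-3.8,0.6,0,0],[-3.8,0.6,0,0],[-3.8,0.6,0,0]]'; python3 -m crank '[[-3.8,0.6,0,0],[-3.8,0.6,0,0],[-2,0,0,0],[0,0,0,0.8],[0,0,0,0.74],[0,0,0,0],[0,0,0,0]]';python3 -c "
from h import *
go(.49,.467,.03,90)"
```

```text
pos [0.6309 0.0062 0.1886] jaw yaw -80.8 tilt [-2.4e-03  3.0e-04 -1.0e+00] shift cm [-47.74   6.5   -0.09] turn deg 9.2 units 1.54 j6 1.30 g 0.289 F [-0.4 -0.  -3.9] t 4.48
time: 5.37
tool_pos: [0.515, 0.3551, 0.1867]
tool_rot: [0.003, 0.762, -0.648, -0.001]
contact_force: [0.9, 0.1, -3.0]
gripper_width: 0.293
time: 5.95
tool_pos: [0.489, 0.4463, 0.1872]
tool_rot: [0.002, 0.708, -0.706, -0.0]
contact_force: [0.0, 0.3, -2.7]
gripper_width: 0.288
pos [0.489  0.4463 0.1872] jaw yaw -89.9 tilt [-0.0039 -0.0028 -1.    ] shift cm [-2.12 -0.16 15.72] turn deg 0.1 units 0.02 j6 2.20 g 0.288 F [ 0.   0.3 -2.7] t 5.95
```

View pics/t4.png

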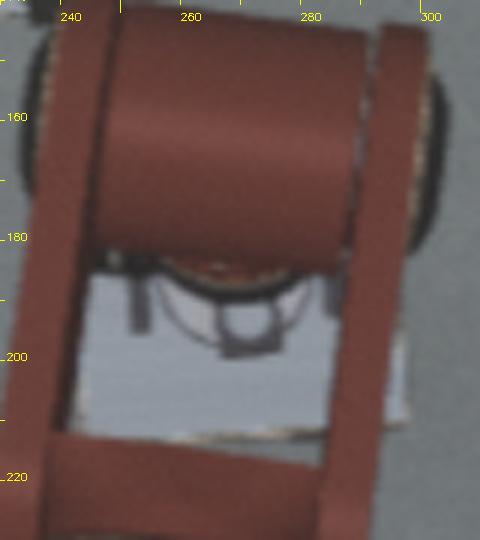

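```bash
python3 -m crank '[[-2.1,-0.1,0,0],[0,0,2.5,0],[0,0,3,0],[0,0,3,0],[0,0,3,0],[0,0,2.5,0],[0,0,1.7,0],[0,0,0,0],[0,0,0,0]]'; python3 -m crank '[[0,0,0,0],[0,0,0,0],[0,0,0,0]]' 0.45;  python3 -m crank '[[0,0,-2,0],[0,0,-3,0],[0,0,-3,0],[0,0,-3,0],[0,0,0,0]]'; python3 -c "
from h import *
go(.5863,.2582,.12,90)
f=cam('top'); crop(f,50,160,320,310,3,'t5.png'); crop(f,230,140,310,230,6,'t6.png')"
```

```text
time: 6.7
tool_pos: [0.4901, 0.4667, 0.0311]
tool_rot: [0.002, 0.707, -0.707, -0.0]
contact_force: [0.4, 0.3, -1.7]
gripper_width: 0.288
time: 6.95
tool_pos: [0.4931, 0.4693, 0.0366]
tool_rot: [-0.003, 0.707, -0.707, 0.0]
contact_force: [-0.2, -1.0, 0.7]
gripper_width: 0.451
time: 7.37
tool_pos: [0.4954, 0.4714, 0.1545]
tool_rot: [-0.008, 0.707, -0.707, 0.001]
contact_force: [1.2, 0.8, 1.6]
gripper_width: 0.447
pos [0.4954 0.4714 0.1545] jaw yaw -90.0 tilt [ 0.0133  0.0102 -0.9999] shift cm [21.36 -9.04  3.36] turn deg 0.0 units 0.00 j6 2.22 g 0.447 F [1.2 0.8 1.6] t 7.37
```

View pics/t5.png

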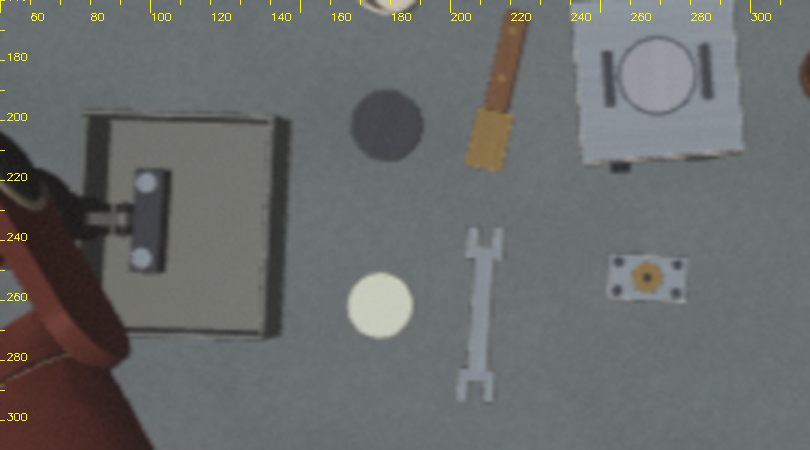

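View pics/t6.png

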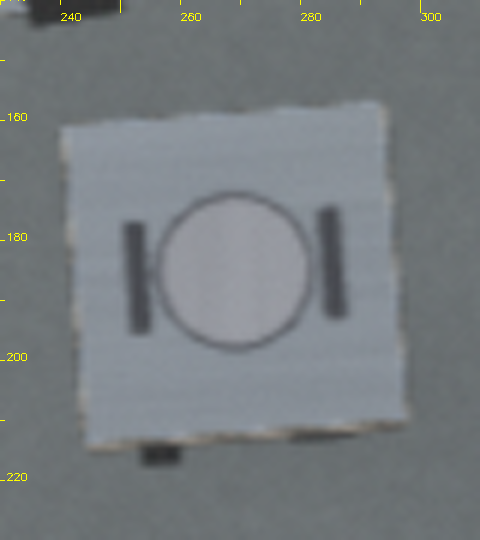

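```bash
python3 -m crank '[[0,0,0,-1.1],[0,0,0,-1.15],[0,0,0,-1.15],[0,0,0,-1.15],[0,0,0,-1.15],[0,0,0,-1.15],[0,0,0,-1.15],[0,0,0,-1.15],[0,0,0,-1.15],[0,0,0,-1.15]]' 1; python3 -m crank '[[0,0,0,-1.15],[0,0,0,-1.15],[0,0,0,-1.15],[0,0,0,-1.1],[0,0,0,0],[0,0,0,0]]'; python3 -c "
from h import *
f=cam('top'); print('mark',p2w(f,268.67,184.8,.045))
go(.5863,.2582,.06,6)"
```

```text
time: 8.25
tool_pos: [0.4912, 0.468, 0.1434]
tool_rot: [-0.0, 0.983, -0.182, 0.0]
contact_force: [-0.2, -0.9, 0.0]
gripper_width: 1.002
time: 8.75
tool_pos: [0.4912, 0.468, 0.1434]
tool_rot: [-0.0, 0.999, 0.051, 0.0]
contact_force: [0.0, 0.8, 0.6]
gripper_width: 1.002
mark [0.63526946 0.00931244 0.045     ]
pos [0.4912 0.468  0.1434] jaw yaw 5.8 tilt [ 1.e-04  1.e-04 -1.e+00] shift cm [ 7.32 21.84  8.34] turn deg -0.2 units -0.03 j6 0.55 g 0.998 F [0.2 0.2 0.2] t 8.8
```

```bash
python3 -m crank '[[1.2,3.64,0,0],[1.2,3.64,0,0],[1.2,3.64,0,0],[1.2,3.64,0,0],[1.2,3.64,0,0],[1.3,3.64,0,0],[0,0,2,0],[0,0,3,0],[0,0,2.3,0],[0,0,0,0]]'; python3 -m crank '[[0,0,0,0],[0,0,0,0]]';  python3 -c "
from h import *
go(.5863,.2582,-.003,6)
f=cam('top'); crop(f,140,160,220,240,6,'t7.png'); f=cam('scene'); crop(f,320,160,430,260,6,'s7.png')"
```

```text
time: 9.63
tool_pos: [0.5828, 0.2567, 0.0642]
tool_rot: [0.001, 0.999, 0.051, -0.005]
contact_force: [-0.6, -0.8, -1.7]
gripper_width: 1.003
time: 9.8
tool_pos: [0.5875, 0.2589, 0.0719]
tool_rot: [-0.0, 0.999, 0.052, 0.001]
contact_force: [1.5, -0.6, 0.4]
gripper_width: 1.002
pos [0.5875 0.2589 0.0719] jaw yaw 6.0 tilt [ 2.e-03  7.e-04 -1.e+00] shift cm [-0.14  0.06  7.49] turn deg -0.0 units -0.01 j6 0.20 g 1.002 F [ 1.5 -0.6  0.4] t 9.8
```

View pics/s7.png

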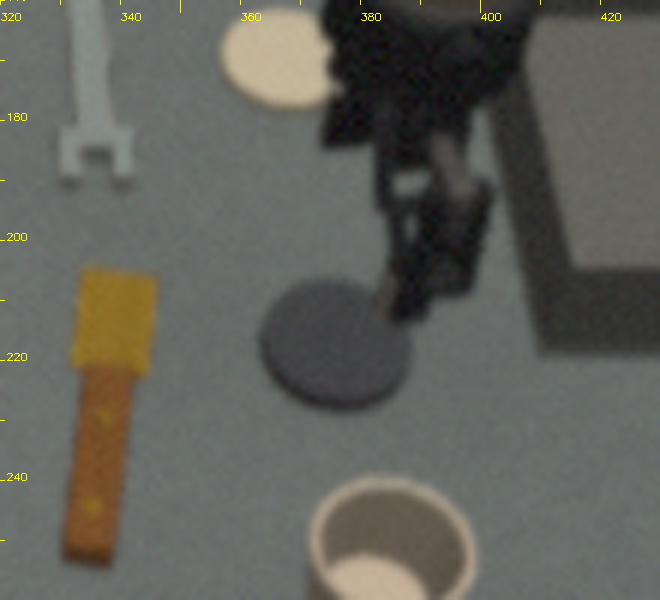

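```bash
python3 -m crank '[[0,0,1,0],[0,0,1.5,0],[0,0,1.5,0],[0,0,1.2,0],[0,0,0.8,0],[0,0,0.5,0],[0,0,0,0],[0,0,0,0],[0,0,0,0]]';  python3 -c "
from h import *
go(.5863,.2582,-.003,6)"
```

```text
time: 10.65
tool_pos: [0.5873, 0.2587, 0.006]
tool_rot: [-0.0, 0.999, 0.052, 0.001]
contact_force: [1.3, 0.2, -0.5]
gripper_width: 0.999
pos [0.5873 0.2587 0.006 ] jaw yaw 6.0 tilt [ 1.2e-03  4.0e-04 -1.0e+00] shift cm [-0.1   0.04  0.9 ] turn deg -0.0 units -0.00 j6 0.19 g 0.999 F [ 1.3  0.2 -0.5] t 10.65
```

```bash
python3 -m crank '[[-0.1,0,0.3,0],[0,0,0.3,0],[0,0,0.2,0],[0,0,0,0],[0,0,0,0]]';  python3 -m crank '[[0,0,0,0],[0,0,0,0],[0,0,0,0],[0,0,0,0],[0,0,0,0]]' 0; python3 -c "
from h import *
go(.5863,.2582,-.003,6)
f=cam('scene'); crop(f,320,160,430,260,6,'s8.png')"
```

```text
time: 11.07
tool_pos: [0.5855, 0.2583, -0.0029]
tool_rot: [0.0, 0.999, 0.052, -0.0]
contact_force: [-0.8, 0.3, 0.7]
gripper_width: 1.001
time: 11.48
tool_pos: [0.5874, 0.2588, -0.0008]
tool_rot: [-0.0, 0.999, 0.052, 0.002]
contact_force: [0.5, -0.1, 6.0]
gripper_width: 0.742
pos [ 0.5874  0.2588 -0.0008] jaw yaw 6.0 tilt [ 3.6e-03  9.0e-04 -1.0e+00] shift cm [-0.11  0.05  0.21] turn deg -0.0 units -0.00 j6 0.19 g 0.742 F [ 0.5 -0.1  6. ] t 11.48
```

View pics/s8.png

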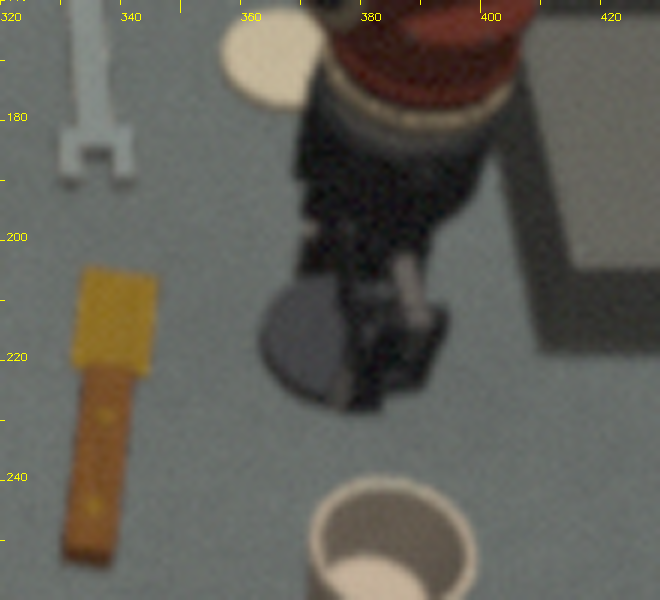

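```bash
python3 -m crank '[[0,0,-1,0],[0,0,-2,0],[0,0,-3,0],[0,0,-3,0],[0,0,-3,0],[0,0,-1,0],[0,0,0,0],[0,0,0,0]]'; python3 -c "
from h import *
go(.6353,.0093,.1,6)
f=cam('scene'); crop(f,320,130,430,240,5,'s9.png')"
```

```text
time: 12.2
tool_pos: [0.5849, 0.2582, 0.1263]
tool_rot: [0.0, 0.999, 0.052, -0.001]
contact_force: [0.5, 0.8, -3.2]
gripper_width: 0.739
pos [0.5849 0.2582 0.1263] jaw yaw 6.0 tilt [-1.3e-03 -3.0e-04 -1.0e+00] shift cm [ 2.41 25.28  2.63] turn deg -0.0 units -0.00 j6 0.19 g 0.739 F [ 0.5  0.8 -3.2] t 12.2
```

View pics/s9.png

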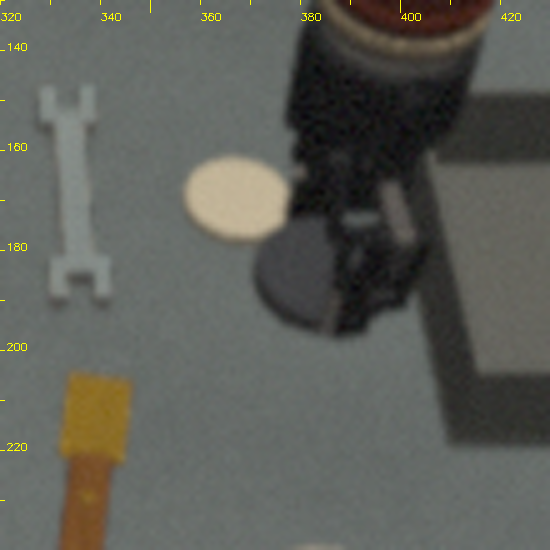

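```bash
python3 -m crank '[[0.34,2.5,0,0],[0.34,3.7,0,0],[0.34,3.7,0,0],[0.34,3.7,0,0],[0.35,3.7,0,0],[0.35,3.7,0,0],[0.35,2.5,0,0],[0,1.7,0,0],[0,0,0,0],[0,0,0,0]]'; python3 -m crank '[[0,0,2,0],[0,0,1,0],[0,0,0,0],[0,0,0,0]]'; python3 -c "
from h import *
go(.6353,.0093,.05,6)
f=cam('scene'); crop(f,235,140,345,260,5,'s10.png')"
```

```text
time: 13.08
tool_pos: [0.6341, 0.0096, 0.1239]
tool_rot: [-0.001, 0.999, 0.051, -0.003]
contact_force: [0.3, -1.0, -2.6]
gripper_width: 0.742
time: 13.42
tool_pos: [0.6342, 0.0114, 0.0949]
tool_rot: [-0.0, 0.999, 0.053, -0.002]
contact_force: [-0.3, 0.1, -3.0]
gripper_width: 0.738
pos [0.6342 0.0114 0.0949] jaw yaw 6.1 tilt [-4.6e-03  6.0e-04 -1.0e+00] shift cm [0.11 0.22 4.49] turn deg 0.1 units 0.01 j6 -0.21 g 0.738 F [-0.3  0.1 -3. ] t 13.42
```

View pics/s10.png

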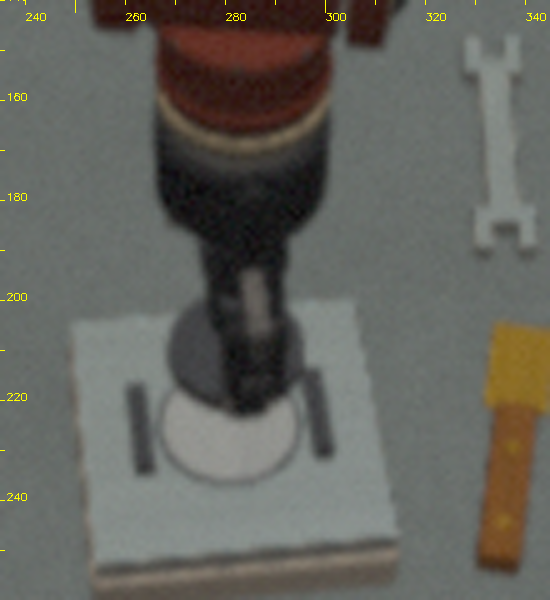

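```bash
python3 -m crank '[[0.1,0.2,1,0],[0,0,1.2,0],[0,0,1,0],[0,0,0.7,0],[0,0,0.5,0],[0,0,0,0],[0,0,0,0],[0,0,0,0]]'; python3 -c "
from h import *
go(.6353,.0093,.043,6)
f=cam('scene'); crop(f,235,140,345,260,5,'s11.png')"
```

```text
time: 14.13
tool_pos: [0.6376, 0.0083, 0.0538]
tool_rot: [0.0, 0.999, 0.052, 0.0]
contact_force: [-0.3, -0.3, -3.6]
gripper_width: 0.736
pos [0.6376 0.0083 0.0538] jaw yaw 6.0 tilt [ 9.e-04 -1.e-04 -1.e+00] shift cm [-0.22 -0.12  1.08] turn deg -0.0 units -0.00 j6 -0.21 g 0.736 F [-0.3 -0.3 -3.6] t 14.13
```

View pics/s11.png

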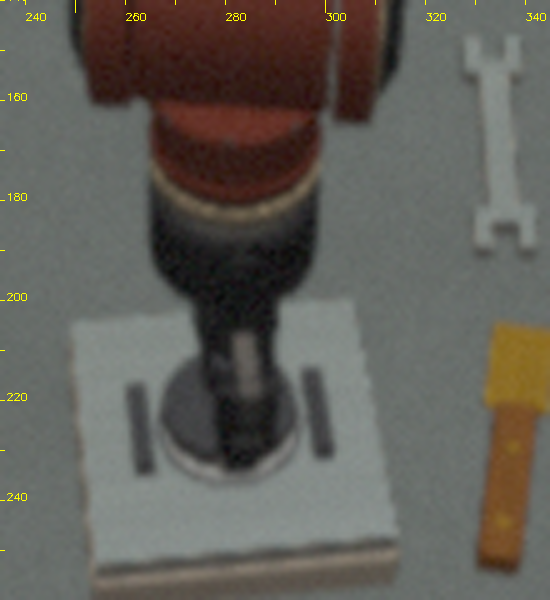

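```bash
python3 -m crank '[[-0.2,-0.1,0.3,0],[0,0,0.3,0],[0,0,0.2,0],[0,0,0,0],[0,0,0,0],[0,0,0,0]]'; python3 -c "
from h import *
go(.6353,.0093,.043,6)"
```

```text
time: 14.68
tool_pos: [0.6351, 0.0092, 0.0453]
tool_rot: [0.0, 0.999, 0.052, 0.0]
contact_force: [0.1, -0.5, -3.0]
gripper_width: 0.737
pos [0.6351 0.0092 0.0453] jaw yaw 6.0 tilt [ 0. -0. -1.] shift cm [ 0.02 -0.01  0.23] turn deg 0.0 units 0.00 j6 -0.21 g 0.737 F [ 0.1 -0.5 -3. ] t 14.68
```

```bash
python3 -m crank '[[0,0,0.1,0],[0,0,0,0],[0,0,0.1,0],[0,0,0,0],[0,0,0,0]]'; python3 -c "
from h import *
go(.6353,.0093,.043,6)"
```

```text
time: 15.1
tool_pos: [0.6353, 0.0091, 0.0442]
tool_rot: [0.0, 0.999, 0.052, 0.0]
contact_force: [-3.9, -0.2, 3.6]
gripper_width: 0.739
pos [0.6353 0.0091 0.0442] jaw yaw 6.0 tilt [ 2.e-04 -1.e-04 -1.e+00] shift cm [ 0.   -0.02  0.12] turn deg -0.0 units -0.00 j6 -0.21 g 0.739 F [-3.9 -0.2  3.6] t 15.1
```

Contact reached; release and rise.

```bash
python3 -m crank '[[0,0,0,0],[0,0,0,0],[0,0,0,0],[0,0,0,0]]' 1;  python3 -m crank '[[0,0,-0.5,0],[0,0,-1,0],[0,0,-2,0],[0,0,-2.5,0],[0,0,-2,0],[0,0,0,0],[0,0,0,0]]'; python3 -m crank '[[0,-3,0,0],[0,-4,0,0],[0,-4,0,0],[0,-4,0,0],[0,-4,0,0],[0,-4,0,0],[0,0,0,0],[0,0,0,0]]'; python3 -c "
from h import *
go(.4209,.2593,.06,6)
f=cam('scene'); crop(f,235,170,395,265,5,'s12.png'); f=cam('top'); crop(f,150,140,310,300,5 if 0 else 4,'t12.png')"
```

```text
time: 15.43
tool_pos: [0.6353, 0.0091, 0.0433]
tool_rot: [0.0, 0.999, 0.052, 0.0]
contact_force: [-0.2, 0.7, 0.1]
gripper_width: 1.004
time: 16.02
tool_pos: [0.6366, 0.009, 0.1261]
tool_rot: [0.0, 0.999, 0.052, 0.002]
contact_force: [0.4, 0.2, -0.1]
gripper_width: 0.999
time: 16.68
tool_pos: [0.6095, 0.2396, 0.1216]
tool_rot: [0.0, 0.999, 0.054, -0.001]
contact_force: [-0.1, -0.1, -0.4]
gripper_width: 0.998
pos [0.6095 0.2396 0.1216] jaw yaw 6.2 tilt [-0.0026 -0.001  -1.    ] shift cm [-18.52  -4.     6.2 ] turn deg 0.2 units 0.04 j6 0.15 g 0.998 F [-0.1 -0.1 -0.4] t 16.68
```

View pics/s12.png

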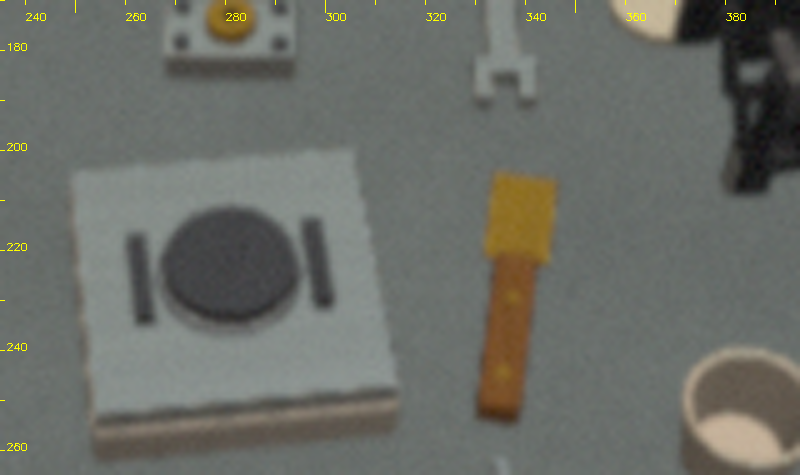

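View pics/t12.png

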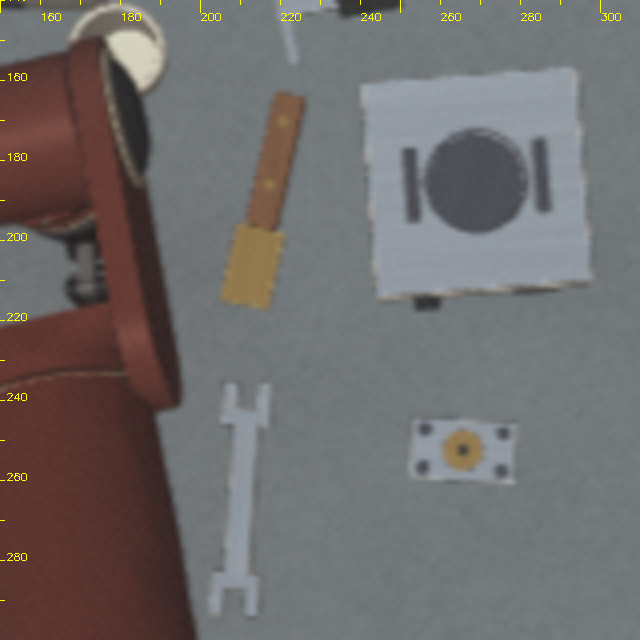

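```bash
python3 -m crank '[[-2.5,-0.6,0,0],[-3.8,-0.8,0,0],[-3.8,-0.8,0,0],[-3.8,-0.8,0,0],[-2.8,-0.8,0,0],[-1.8,-0.2,0,0],[0,0,2,0],[0,0,2.2,0],[0,0,2,0],[0,0,0,0]]'; python3 -m crank '[[0,0,0,0],[0,0,0,0],[0,0,0,0]]';python3 -c "
from h import *
go(.4209,.2593,-.003,6)
f=cam('top')
g=f['img'][160:215,250:290].astype(float).mean(2); m=(g<95).astype(np.uint8); n,l,s,c=cv2.connectedComponentsWithStats(m)
for i in range(1,n):
  if s[i,4]>100: cc=c[i]+[250,160]; print(cc,s[i],p2w(f,*cc,.057))
"
```

```text
time: 17.62
tool_pos: [0.4198, 0.2555, 0.0567]
tool_rot: [0.002, 0.999, 0.051, -0.004]
contact_force: [-0.6, -0.4, -0.1]
gripper_width: 1.002
time: 17.87
tool_pos: [0.4243, 0.2583, 0.063]
tool_rot: [-0.0, 0.999, 0.052, 0.001]
contact_force: [0.1, -0.1, -0.7]
gripper_width: 0.999
pos [0.4243 0.2583 0.063 ] jaw yaw 5.9 tilt [ 0.0025  0.001  -1.    ] shift cm [-0.34 -0.13  6.59] turn deg -0.1 units -0.01 j6 0.29 g 0.999 F [ 0.1 -0.1 -0.7] t 17.87
[268.49893843 185.3418259 ] [  6  13  26  25 471] [0.6324586 0.0096296 0.057    ]
```

```bash
python3 -m crank '[[-0.3,-0.1,1,0],[0,0,1.5,0],[0,0,1.5,0],[0,0,1.2,0],[0,0,0.7,0],[0,0,0.5,0],[0,0,0,0],[0,0,0,0],[0,0,0,0]]'; python3 -c "
from h import *
go(.4209,.2593,-.003,6)"
```

```text
time: 18.67
tool_pos: [0.4205, 0.2593, -0.0019]
tool_rot: [-0.0, 0.999, 0.052, 0.001]
contact_force: [0.4, -0.5, 0.9]
gripper_width: 1.003
pos [ 0.4205  0.2593 -0.0019] jaw yaw 6.0 tilt [ 1.3e-03  6.0e-04 -1.0e+00] shift cm [0.04 0.01 0.11] turn deg -0.0 units -0.00 j6 0.30 g 1.003 F [ 0.4 -0.5  0.9] t 18.67
```

```bash
python3 -m crank '[[0,0,0,0],[0,0,0,0],[0,0,0,0],[0,0,0,0],[0,0,0,0],[0,0,0,0]]' 0;python3 -m crank '[[0,0,-1,0],[0,0,-2,0],[0,0,-3,0],[0,0,-3,0],[0,0,-3,0],[0,0,-1,0],[0,0,0,0],[0,0,0,0]]'; python3 -c "
from h import *
go(.6353,.0092,.12,6)
f=cam('scene'); crop(f,320,100,430,210,5,'s13.png')"
```

```text
time: 19.17
tool_pos: [0.4209, 0.2595, -0.0011]
tool_rot: [-0.0, 0.999, 0.052, 0.001]
contact_force: [-0.4, -1.5, 5.0]
gripper_width: 0.662
time: 19.83
tool_pos: [0.4197, 0.259, 0.1273]
tool_rot: [-0.0, 0.999, 0.052, 0.0]
contact_force: [-0.5, -0.4, -0.5]
gripper_width: 0.662
pos [0.4197 0.259  0.1273] jaw yaw 6.0 tilt [ 6.e-04  3.e-04 -1.e+00] shift cm [18.83 27.1   0.74] turn deg -0.0 units -0.00 j6 0.30 g 0.662 F [-0.5 -0.4 -0.5] t 19.83
```

View pics/s13.png

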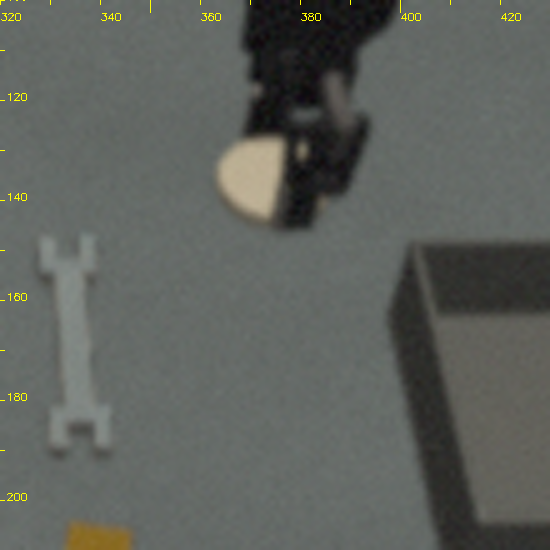

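```bash
python3 -m crank '[[1.5,2.1,0,0],[2.4,3.4,0,0],[2.4,3.4,0,0],[2.4,3.4,0,0],[2.4,3.4,0,0],[2.4,3.4,0,0],[2.4,3.4,0,0],[2,3,0,0],[0.9,1.6,0,0],[0,0,0,0]]'; python3 -m crank '[[0,0,1.5,0],[0,0,2,0],[0,0,0,0],[0,0,0,0],[0,0,0,0]]'; python3 -c "
from h import *
go(.6353,.0092,.0555,6)"
```

```text
time: 20.72
tool_pos: [0.6354, 0.0057, 0.1239]
tool_rot: [0.0, 0.999, 0.05, -0.002]
contact_force: [-0.5, -0.1, -0.3]
gripper_width: 0.662
time: 21.13
tool_pos: [0.634, 0.0102, 0.0914]
tool_rot: [-0.0, 0.999, 0.053, -0.001]
contact_force: [-0.3, -0.5, -0.2]
gripper_width: 0.662
pos [0.634  0.0102 0.0914] jaw yaw 6.1 tilt [-1.8e-03  3.0e-04 -1.0e+00] shift cm [0.12 0.11 3.59] turn deg 0.1 units 0.01 j6 -0.21 g 0.662 F [-0.3 -0.5 -0.2] t 21.13
```

```bash
python3 -m crank '[[0.1,0.05,0.8,0],[0,0,0.8,0],[0,0,0.8,0],[0,0,0.5,0],[0,0,0.3,0],[0,0,0,0],[0,0,0,0],[0,0,0,0]]'; python3 -c "
from h import *
go(.6353,.0092,.0555,6)
f=cam('scene'); crop(f,235,140,345,260,5,'s14.png')"
```

```text
time: 21.8
tool_pos: [0.6365, 0.0087, 0.0607]
tool_rot: [0.0, 0.999, 0.052, 0.0]
contact_force: [0.3, 0.1, -0.5]
gripper_width: 0.662
pos [0.6365 0.0087 0.0607] jaw yaw 6.0 tilt [ 7.e-04 -1.e-04 -1.e+00] shift cm [-0.11 -0.06  0.52] turn deg -0.0 units -0.00 j6 -0.21 g 0.662 F [ 0.3  0.1 -0.5] t 21.8
```

View pics/s14.png

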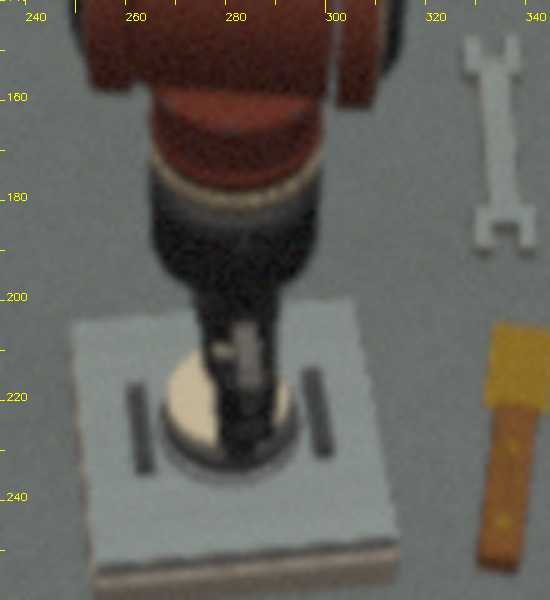

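```bash
python3 -m crank '[[-0.1,-0.05,0.2,0],[0,0,0.15,0],[0,0,0,0],[0,0,0,0],[0,0,0,0]]'; python3 -c "
from h import *
go(.6353,.0092,.0555,6)";python3 -m crank '[[0,0,0.1,0],[0,0,0,0],[0,0,0,0],[0,0,0,0]]'; python3 -c "
from h import *
go(.6353,.0092,.0555,6)"
```

```text
time: 22.27
tool_pos: [0.635, 0.0091, 0.0568]
tool_rot: [0.0, 0.999, 0.052, -0.0]
contact_force: [0.0, 0.6, -0.9]
gripper_width: 0.667
pos [0.635  0.0091 0.0568] jaw yaw 6.0 tilt [-0. -0. -1.] shift cm [ 0.03 -0.    0.13] turn deg -0.0 units -0.00 j6 -0.21 g 0.667 F [ 0.   0.6 -0.9] t 22.27
time: 22.6
tool_pos: [0.6353, 0.0091, 0.056]
tool_rot: [0.0, 0.999, 0.052, 0.0]
contact_force: [0.8, -0.9, 0.6]
gripper_width: 0.666
pos [0.6353 0.0091 0.056 ] jaw yaw 6.0 tilt [ 6.e-04 -0.e+00 -1.e+00] shift cm [ 0.   -0.01  0.05] turn deg -0.0 units -0.00 j6 -0.21 g 0.666 F [ 0.8 -0.9  0.6] t 22.6
```

```bash
python3 -m crank '[[0,0,0,0],[0,0,0,0],[0,0,0,0],[0,0,0,0]]' 1;  python3 -m crank '[[0,0,-0.5,0],[0,0,-1,0],[0,0,-2,0],[0,0,-3,0],[0,0,-3,0],[0,0,-1.5,0],[0,0,0,0],[0,0,0,0]]'; python3 -c "
from h import *
go(.4636,-.2704,.12,6)"
```

```text
time: 22.93
tool_pos: [0.6349, 0.0092, 0.0557]
tool_rot: [-0.0, 0.999, 0.052, -0.0]
contact_force: [-0.2, 0.4, 0.9]
gripper_width: 0.999
time: 23.6
tool_pos: [0.6358, 0.0091, 0.1673]
tool_rot: [0.0, 0.999, 0.052, 0.001]
contact_force: [0.9, 0.7, 0.3]
gripper_width: 0.999
pos [0.6358 0.0091 0.1673] jaw yaw 6.0 tilt [ 2.8e-03 -3.0e-04 -1.0e+00] shift cm [-20.06  25.99   4.69] turn deg 0.0 units 0.00 j6 -0.21 g 0.999 F [0.9 0.7 0.3] t 23.6
```

```bash
python3 -m crank '[[-1.6,2,0,0],[-2.4,3.1,0,0],[-2.4,3.1,0,0],[-2.4,3.1,0,0],[-2.4,3.1,0,0],[-2.4,3.1,0,0],[-2.4,3.1,0,0],[-2.4,3.1,0,0],[-1.7,2.2,0,0],[0,0,0,0]]'; python3 -m crank '[[0,0,1.5,0],[0,0,2,0],[0,0,0,0],[0,0,0,0],[0,0,0,0]]'; python3 -c "
from h import *
go(.4636,-.2704,.012,6)
f=cam('scene'); crop(f,235,160,345,265,5,'s15.png')
f=cam('top')
crop(f,230,140,310,230,6,'t15.png');g=f['img'][165:205,250:290].astype(float).mean(2); m=(g>150).astype(np.uint8); n,l,s,c=cv2.connectedComponentsWithStats(m)
for i in range(1,n):
  if s[i,4]>100: cc=c[i]+[250,165]; print(cc,s[i],p2w(f,*cc,.066))"
```

```text
time: 24.43
tool_pos: [0.4588, -0.2723, 0.1633]
tool_rot: [-0.001, 0.999, 0.05, -0.002]
contact_force: [0.8, 0.3, 0.2]
gripper_width: 0.997
time: 24.85
tool_pos: [0.4622, -0.2688, 0.1304]
tool_rot: [-0.0, 0.999, 0.053, -0.0]
contact_force: [-0.5, -0.6, -0.1]
gripper_width: 1.002
pos [ 0.4622 -0.2688  0.1304] jaw yaw 6.0 tilt [-1.e-03  9.e-04 -1.e+00] shift cm [ 0.13  0.19 11.84] turn deg 0.0 units 0.01 j6 -0.77 g 1.002 F [-0.5 -0.6 -0.1] t 24.85
[268.46397695 169.14121037] [  0   0  40  14 347] [0.67513041 0.01073479 0.066     ]
[268.87989556 184.80156658] [  8   9  23  22 383] [0.63294733 0.0085641  0.066     ]
[269.08783784 199.26689189] [  0  25  40  15 296] [0.59413386 0.00703791 0.066     ]
```

View pics/s15.png

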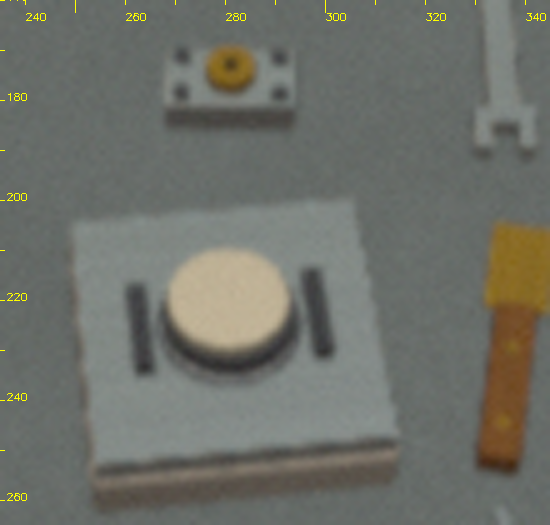

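View pics/t15.png

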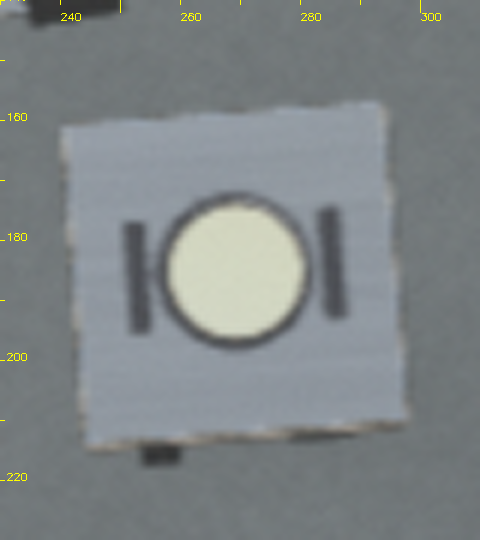

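```bash
python3 -m crank '[[0.1,0.15,2,0],[0,0,2.5,0],[0,0,2,0],[0,0,0,0],[0,0,0,0],[0,0,0,0]]'; python3 -c "
from h import *
go(.4636,-.2704,.010,6)
f=cam('top'); crop(f,330,210,410,290,6,'t16.png')
f=cam('scene'); crop(f,130,120,240,230,5,'s16.png')"
```

```text
time: 25.45
tool_pos: [0.4644, -0.2715, 0.0676]
tool_rot: [0.001, 0.999, 0.052, 0.001]
contact_force: [0.9, -0.6, 0.4]
gripper_width: 1.005
pos [ 0.4644 -0.2715  0.0676] jaw yaw 6.0 tilt [ 0.0021 -0.0016 -1.    ] shift cm [-0.08 -0.13  5.76] turn deg 0.0 units 0.00 j6 -0.77 g 1.005 F [ 0.9 -0.6  0.4] t 25.45
```

View pics/s16.png

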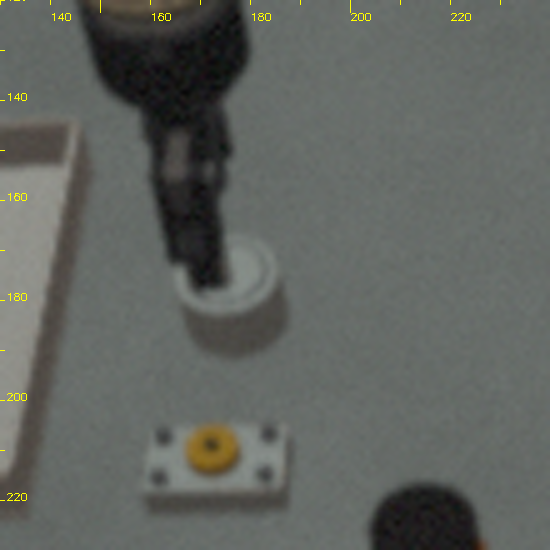

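View pics/t16.png

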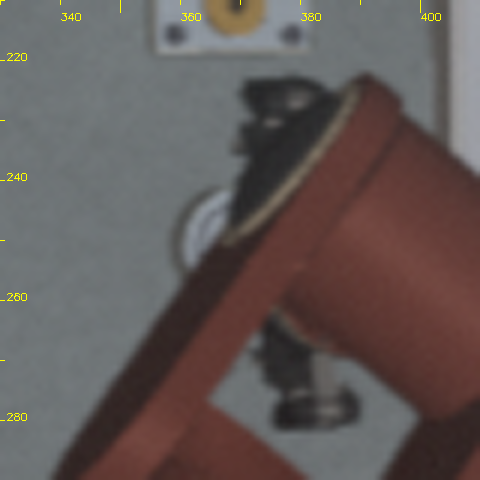

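```bash
python3 -c "
from h import *
f=cam('scene'); p,M,s=tcp(); print(p)
print(w2p(f,[p+M[:,0]*.043+[0,0,.013], p+M[:,0]*.055+[0,0,.013],[.4636,-.2704,.04],[.4636,-.2704,0]]).round(1))
for u,v,z in [(175,174.6,.04)]: print(p2w(f,u,v,z))
im=cam('top')
"
python3 - <<'E'
import cv2,numpy as np
from h import *
im=cv2.imread('pics/top0.png'); g=cv2.GaussianBlur(cv2.cvtColor(im,6),(3,3),0)
sub=cv2.resize(g[235:270,352:390],None,fx=4,fy=4,interpolation=cv2.INTER_CUBIC)
c=cv2.HoughCircles(sub,cv2.HOUGH_GRADIENT,1,20,param1=60,param2=12,minRadius=34,maxRadius=46)
print(c)
f=cam('top')
if c is not None:
  for x,y,r in c[0][:3]: print(p2w(f,352+x/4-.375,235+y/4-.375,.04), r/4*1.378/508)
E
```

```text
[ 0.46458933 -0.27171372  0.06793714]
[[172.6 176.6]
 [172.5 180.1]
 [175.8 174.3]
 [178.2 183.8]]
[ 0.46475669 -0.27244284  0.04      ]
None
```

```bash
python3 -m crank '[[0,0,1,0],[0,0,1.5,0],[0,0,1.3,0],[0,0,1,0],[0,0,0.8,0],[0,0,0,0],[0,0,0,0],[0,0,0,0]]'; python3 -c "
from h import *
go(.4636,-.2715,.010,6)"; python3 -m crank '[[0,0,0,0],[0,0,0,0],[0,0,0,0],[0,0,0,0],[0,0,0,0],[0,0,0,0]]' 0; python3 -c "
from h import *
go(.4636,-.2715,.010,6)
f=cam('scene'); crop(f,130,120,240,230,5,'s17.png')"
```

```text
time: 26.37
tool_pos: [0.4638, -0.2711, 0.0102]
tool_rot: [0.0, 0.999, 0.052, 0.0]
contact_force: [-0.3, -0.2, 0.5]
gripper_width: 0.996
pos [ 0.4638 -0.2711  0.0102] jaw yaw 6.0 tilt [ 6.e-04 -5.e-04 -1.e+00] shift cm [-0.02  0.03  0.02] turn deg -0.0 units -0.00 j6 -0.77 g 0.996 F [-0.3 -0.2  0.5] t 26.37
time: 26.87
tool_pos: [0.4648, -0.2714, 0.0113]
tool_rot: [0.001, 0.999, 0.052, 0.002]
contact_force: [2.5, 1.6, 5.6]
gripper_width: 0.638
pos [ 0.4648 -0.2714  0.0113] jaw yaw 6.0 tilt [ 0.0031 -0.0013 -1.    ] shift cm [-0.12 -0.    0.13] turn deg -0.0 units -0.00 j6 -0.77 g 0.638 F [2.5 1.6 5.6] t 26.87
```

View pics/s17.png

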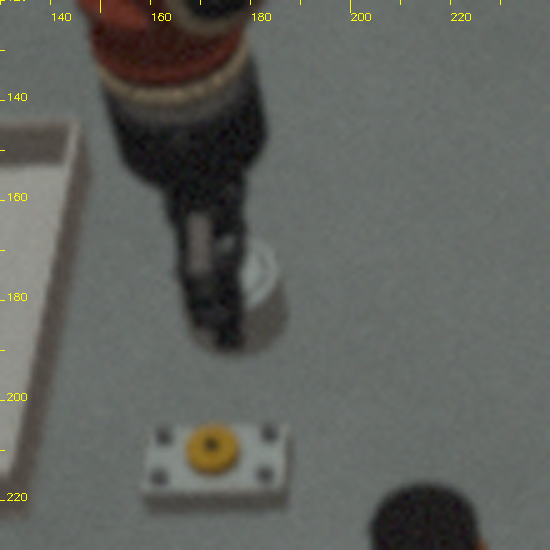

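```bash
python3 -m crank '[[0,0,-1,0],[0,0,-2,0],[0,0,-3,0],[0,0,-3,0],[0,0,-3,0],[0,0,-2,0],[0,0,0,0],[0,0,0,0],[0,0,0,0]]'; python3 -c "
from h import *
go(.6353,.0092,.15,6)
f=cam('scene'); crop(f,130,90,240,200,5,'s18.png')"
```

```text
time: 27.67
tool_pos: [0.4614, -0.2695, 0.1464]
tool_rot: [-0.002, 0.999, 0.052, -0.002]
contact_force: [0.4, -0.2, -8.3]
gripper_width: 0.636
pos [ 0.4614 -0.2695  0.1464] jaw yaw 6.0 tilt [-0.005   0.0035 -1.    ] shift cm [ 20.2  -25.9   -0.35] turn deg -0.0 units -0.00 j6 -0.77 g 0.636 F [ 0.4 -0.2 -8.3] t 27.67
```

View pics/s18.png

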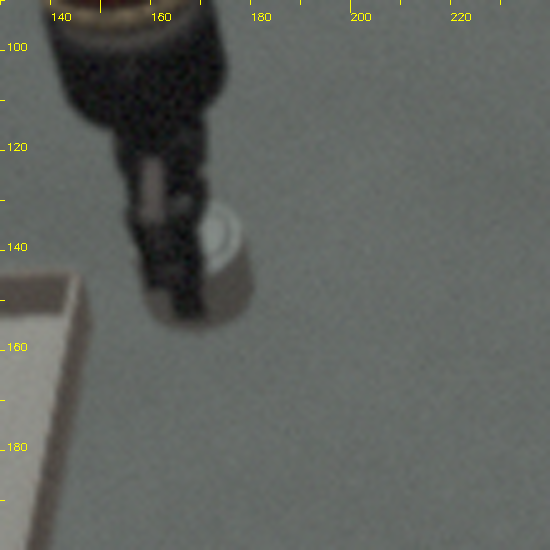

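```bash
python3 -c "
from h import *
f=cam('scene'); p,M,s=tcp(); print(p)
for dy in (0,.004,.008):
  a=np.linspace(0,6.28,100); r=.028
  out=[]
  for z in (-.0113,.0287):
    c=np.c_[p[0]+r*np.cos(a),p[1]+dy+r*np.sin(a),np.full(100,p[2]+z)]; w=w2p(f,c); out.append((w.min(0).round(1),w.max(0).round(1)))
  print(dy,out)
"
```

```text
[ 0.4614268  -0.26942826  0.14610341]
0 [(array([159. , 141.1]), array([181.4, 157. ])), (array([155.9, 129.6]), array([178.9, 145.7]))]
0.004 [(array([160.6, 141.1]), array([183., 157.])), (array([157.6, 129.6]), array([180.6, 145.7]))]
0.008 [(array([162.2, 141. ]), array([184.6, 157. ])), (array([159.2, 129.6]), array([182.2, 145.7]))]
```

```bash
python3 -m crank '[[1,-1.3,0,0],[2,-2.6,0,0],[2.3,-3,0,0],[2.3,-3,0,0],[2.3,-3,0,0],[2.3,-3,0,0],[2.3,-3,0,0],[2.3,-3,0,0],[2,-2.6,0,0],[1.2,-1.6,0,0]]'; python3 -m crank '[[0,0,0,0],[0,0,0,0],[0,0,0,0],[0,0,0,0]]'; python3 -c "
from h import *
go(.6353,.0092,.077,6)"
```

```text
time: 28.6
tool_pos: [0.6349, 0.0131, 0.1469]
tool_rot: [-0.001, 0.999, 0.054, -0.002]
contact_force: [0.1, -0.6, -6.8]
gripper_width: 0.639
time: 28.93
tool_pos: [0.6339, 0.0088, 0.1483]
tool_rot: [-0.0, 0.999, 0.052, -0.001]
contact_force: [0.5, 0.4, -7.6]
gripper_width: 0.638
pos [0.6339 0.0088 0.1483] jaw yaw 5.9 tilt [-2.6e-03 -1.0e-04 -1.0e+00] shift cm [ 0.16 -0.02  7.13] turn deg -0.1 units -0.01 j6 -0.21 g 0.638 F [ 0.5  0.4 -7.6] t 28.93
```

```bash
python3 -m crank '[[0.1,0,1,0],[0,0,1.3,0],[0,0,1.3,0],[0,0,1.2,0],[0,0,0.8,0],[0,0,0.5,0],[0,0,0,0],[0,0,0,0],[0,0,0,0],[0,0,0,0]]'; python3 -c "
from h import *
go(.6353,.0092,.077,6)
f=cam('scene'); crop(f,235,140,345,260,5,'s19.png')"
```

```text
time: 29.77
tool_pos: [0.6369, 0.0097, 0.0901]
tool_rot: [0.0, 0.999, 0.052, 0.001]
contact_force: [0.6, -0.0, -7.0]
gripper_width: 0.637
pos [0.6369 0.0097 0.0901] jaw yaw 6.0 tilt [ 2.2e-03 -2.0e-04 -1.0e+00] shift cm [-0.17  0.03  1.3 ] turn deg 0.0 units 0.00 j6 -0.21 g 0.637 F [ 0.6 -0.  -7. ] t 29.77
```

View pics/s19.png

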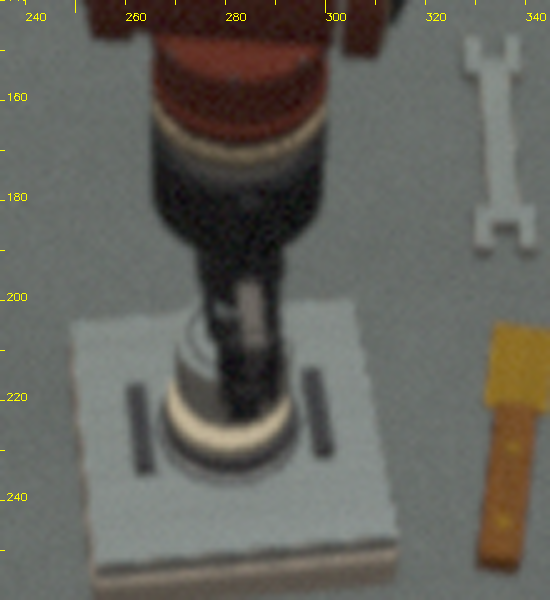

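```bash
python3 -m crank '[[-0.1,0,0.2,0],[0,0,0.2,0],[0,0,0.2,0],[0,0,0.2,0],[0,0,0.1,0],[0,0,0,0],[0,0,0,0],[0,0,0,0]]'; python3 -c "
from h import *
go(.6353,.0092,.077,6)"
```

```text
time: 30.48
tool_pos: [0.6351, 0.0096, 0.0799]
tool_rot: [0.0, 0.999, 0.052, 0.0]
contact_force: [0.3, -0.5, -6.4]
gripper_width: 0.64
pos [0.6351 0.0096 0.0799] jaw yaw 6.0 tilt [ 2.e-04 -0.e+00 -1.e+00] shift cm [0.02 0.05 0.29] turn deg -0.0 units -0.00 j6 -0.21 g 0.640 F [ 0.3 -0.5 -6.4] t 30.48
```

```bash
python3 -m crank '[[0,0.05,0.1,0],[0,0,0,0],[0,0,0.1,0],[0,0,0,0],[0,0,0,0]]'; python3 -m crank '[[0,0,0.05,0],[0,0,0,0],[0,0,0,0]]'; python3 -m crank '[[0,0,0.05,0],[0,0,0,0],[0,0,0,0]]';
```

```text
time: 30.9
tool_pos: [0.635, 0.0091, 0.0777]
tool_rot: [-0.0, 0.999, 0.052, -0.0]
contact_force: [-0.5, 0.2, -7.5]
gripper_width: 0.635
time: 31.15
tool_pos: [0.6352, 0.0092, 0.0774]
tool_rot: [0.0, 0.999, 0.052, 0.0]
contact_force: [-1.1, 0.1, -6.2]
gripper_width: 0.639
time: 31.4
tool_pos: [0.6352, 0.0092, 0.0774]
tool_rot: [0.0, 0.999, 0.052, 0.0]
contact_force: [-2.0, -0.7, -3.0]
gripper_width: 0.64
```

```bash
python3 -m crank '[[0,0,0.04,0],[0,0,0,0],[0,0,0,0]]'; python3 -m crank '[[0,0,0,0],[0,0,0,0],[0,0,0,0],[0,0,0,0]]' 1;  python3 -m crank '[[0,0,-0.5,0],[0,0,-1,0],[0,0,-2,0],[0,0,-3,0],[0,0,-3,0],[0,0,-1.5,0],[0,0,0,0],[0,0,0,0]]'; python3 -c "
from h import *
go(.5732,-.2666,.15,0)"
```

```text
time: 31.65
tool_pos: [0.6352, 0.0092, 0.0774]
tool_rot: [0.0, 0.999, 0.052, 0.0]
contact_force: [-5.3, 0.7, 2.0]
gripper_width: 0.633
time: 31.98
tool_pos: [0.6359, 0.009, 0.077]
tool_rot: [0.0, 0.999, 0.052, 0.001]
contact_force: [0.1, 0.3, 0.5]
gripper_width: 0.996
time: 32.65
tool_pos: [0.6358, 0.0091, 0.1879]
tool_rot: [0.0, 0.999, 0.052, 0.001]
contact_force: [0.1, 0.8, 0.0]
gripper_width: 1.005
pos [0.6358 0.0091 0.1879] jaw yaw 6.0 tilt [ 2.9e-03 -3.0e-04 -1.0e+00] shift cm [-9.12 26.76  3.78] turn deg 6.0 units 1.00 j6 -0.21 g 1.005 F [0.1 0.8 0. ] t 32.65
```

```bash
python3 -m crank '[[-2,0,0,0],[-3.5,0,0,0],[-3.5,0,0,0],[-3.5,0,0,0],[-3.3,-1.3,0,0],[-2.4,-1.2,0,0],[0,0,0,0.7],[0,0,0,0.7],[0,0,0,0],[0,0,0,0]]' 0.75; python3 -c "
from h import *
go(.4526,.0142,.08,-2)
f=cam('scene'); cv2.imwrite('pics/s20f.png',f['img'][:,:,::-1]); crop(f,235,160,345,265,5,'s20.png')"
```

```text
time: 33.48
tool_pos: [0.4505, 0.0151, 0.1846]
tool_rot: [-0.0, 1.0, -0.02, -0.001]
contact_force: [-0.6, -0.5, -0.7]
gripper_width: 0.751
pos [0.4505 0.0151 0.1846] jaw yaw -2.3 tilt [-3.e-03  4.e-04 -1.e+00] shift cm [ 0.25  0.09 10.46] turn deg -0.3 units -0.05 j6 -0.09 g 0.751 F [-0.6 -0.5 -0.7] t 33.48
```

View pics/s20f.png

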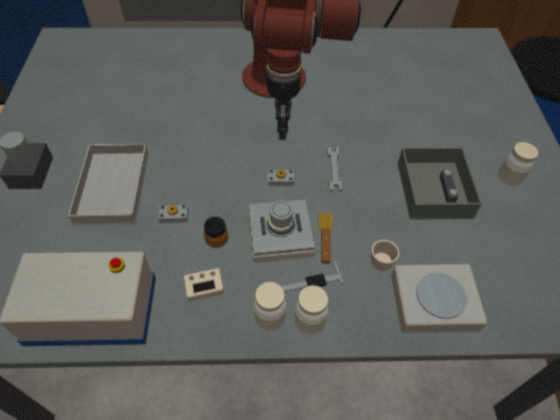

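View pics/s20.png

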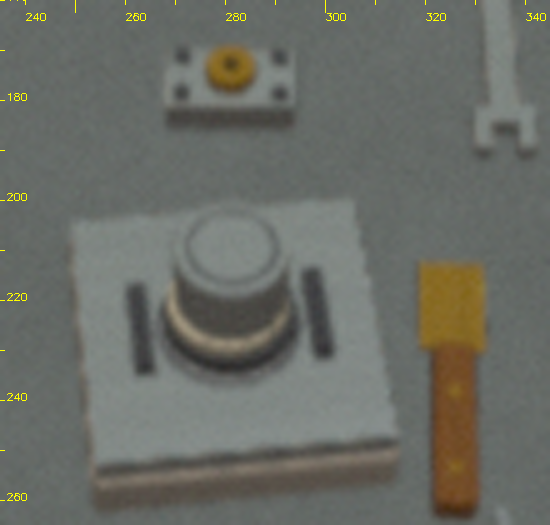

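```bash
python3 -m crank '[[0.15,0.05,2,0],[0,0,3.5,0],[0,0,3.5,0],[0,0,3,0],[0,0,2,0],[0,0,1.2,0],[0,0,0,0],[0,0,0,0],[0,0,0,0],[0,0,0,0]]';  python3 -c "
from h import *
go(.4526,.0142,.004,-2)"
```

```text
time: 34.37
tool_pos: [0.4542, 0.0142, 0.0359]
tool_rot: [0.0, 1.0, -0.021, 0.001]
contact_force: [-0.6, -0.2, 0.1]
gripper_width: 0.749
pos [0.4542 0.0142 0.0359] jaw yaw -2.4 tilt [ 2.6e-03 -3.0e-04 -1.0e+00] shift cm [-0.17  0.01  3.19] turn deg -0.4 units -0.06 j6 -0.09 g 0.749 F [-0.6 -0.2  0.1] t 34.37
```

```bash
python3 -m crank '[[-0.1,0,1,0],[0,0,1,0],[0,0,0.8,0],[0,0,0.4,0],[0,0,0,0],[0,0,0,0]]'; python3 -m crank '[[0,0,0,0],[0,0,0,0],[0,0,0,0],[0,0,0,0],[0,0,0,0]]' 0;  python3 -m crank '[[0,0,-1,0],[0,0,-2,0],[0,0,-3.5,0],[0,0,-3.5,0],[0,0,-3,0],[0,0,-1,0],[0,0,0,0],[0,0,0,0]]'; python3 -c "
from h import *
go(.450,.395,.14,0)
f=cam('scene'); crop(f,235,60,345,200,4,'s21.png')
f=cam('top'); crop(f,190,140,310,290,5 if 0 else 4,'t21.png')"
```

```text
time: 34.87
tool_pos: [0.4515, 0.0145, 0.0018]
tool_rot: [-0.0, 1.0, -0.021, -0.001]
contact_force: [0.1, 0.2, -0.1]
gripper_width: 0.75
time: 35.28
tool_pos: [0.4535, 0.0143, 0.0036]
tool_rot: [0.0, 1.0, -0.021, 0.002]
contact_force: [2.5, -0.5, 4.0]
gripper_width: 0.478
time: 35.95
tool_pos: [0.4506, 0.0146, 0.1407]
tool_rot: [-0.0, 1.0, -0.021, -0.001]
contact_force: [0.3, -0.1, -4.7]
gripper_width: 0.478
pos [0.4506 0.0146 0.1407] jaw yaw -2.4 tilt [-2.8e-03  3.0e-04 -1.0e+00] shift cm [ -1.66 -38.     0.09] turn deg -2.4 units -0.40 j6 -0.09 g 0.478 F [ 0.3 -0.1 -4.7] t 35.95
```

View pics/s21.png

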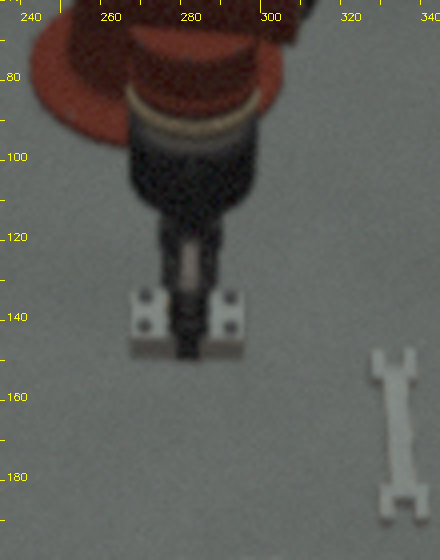

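View pics/t21.png

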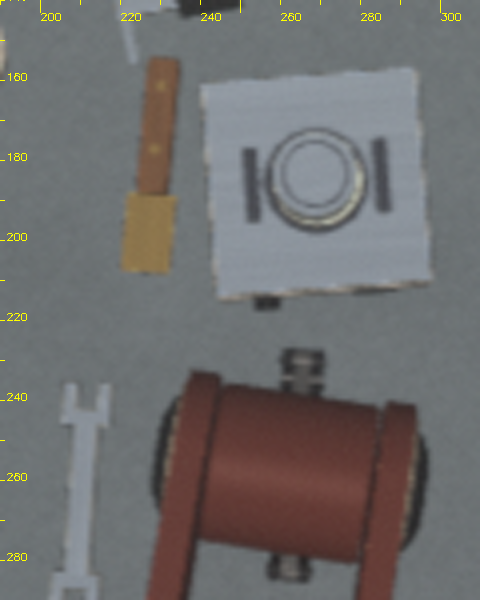

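```bash
python3 -m crank '[[0,-2,0,0],[-0.2,-3.8,0,0],[-0.2,-3.8,0,0],[-0.2,-3.8,0,0],[-0.2,-3.8,0,0],[-0.2,-3.8,0,0],[-0.2,-3.8,0,0],[-0.2,-3.8,0,0],[-0.2,-3.8,0,0],[-0.2,-3.8,0,0]]'; python3 -m crank '[[0,-2.3,0,-0.4],[0,0,0,0],[0,0,0,0],[0,0,0,0]]'; python3 -c "
from h import *
go(.450,.40,.02,0)"
```

```text
time: 36.88
tool_pos: [0.447, 0.3778, 0.1386]
tool_rot: [0.002, 1.0, -0.021, -0.002]
contact_force: [0.5, -0.6, -4.3]
gripper_width: 0.477
time: 37.22
tool_pos: [0.4488, 0.3987, 0.1394]
tool_rot: [0.002, 1.0, -0.0, -0.002]
contact_force: [-0.8, 0.5, -4.3]
gripper_width: 0.476
pos [0.4488 0.3987 0.1394] jaw yaw -0.0 tilt [-0.0041 -0.0034 -1.    ] shift cm [ 0.17 -0.17 11.94] turn deg -0.0 units -0.00 j6 0.60 g 0.476 F [-0.8  0.5 -4.3] t 37.22
```

```bash
python3 -m crank '[[0.1,-0.1,2,0],[0,0,3,0],[0,0,3,0],[0,0,2,0],[0,0,1.2,0],[0,0,0.5,0],[0,0,0,0],[0,0,0,0]]'; python3 -m crank '[[0,0,0,0],[0,0,0,0],[0,0,0,0]]' 0.6; python3 -m crank '[[0,0,-2,0],[0,0,-3,0],[0,0,-3,0],[0,0,-3,0],[0,0,-1,0],[0,0,0,0],[0,0,0,0]]'; python3 -c "
from h import *
go(.45,.25,.14,90)
f=cam('top'); crop(f,50,150,230,300,4,'t22.png')
f=cam('scene'); crop(f,300,120,500,280,4,'s22.png')"
```

```text
time: 37.88
tool_pos: [0.452, 0.401, 0.0265]
tool_rot: [-0.0, 1.0, -0.0, 0.001]
contact_force: [0.0, 0.3, -4.7]
gripper_width: 0.475
time: 38.13
tool_pos: [0.4529, 0.4022, 0.0282]
tool_rot: [-0.001, 1.0, 0.0, 0.002]
contact_force: [-0.3, -0.1, -0.5]
gripper_width: 0.599
time: 38.72
tool_pos: [0.4515, 0.4012, 0.1463]
tool_rot: [-0.001, 1.0, 0.0, 0.001]
contact_force: [-0.1, -0.3, -1.3]
gripper_width: 0.602
pos [0.4515 0.4012 0.1463] jaw yaw 0.0 tilt [ 0.0018  0.0012 -1.    ] shift cm [-0.15 15.12  0.61] turn deg -90.0 units -15.00 j6 0.60 g 0.602 F [-0.1 -0.3 -1.3] t 38.72
```

View pics/s22.png

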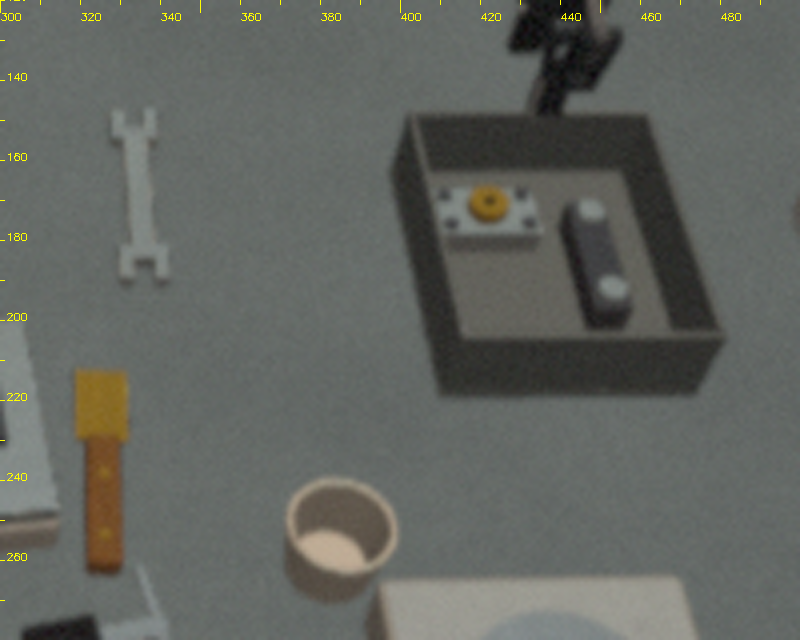

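View pics/t22.png

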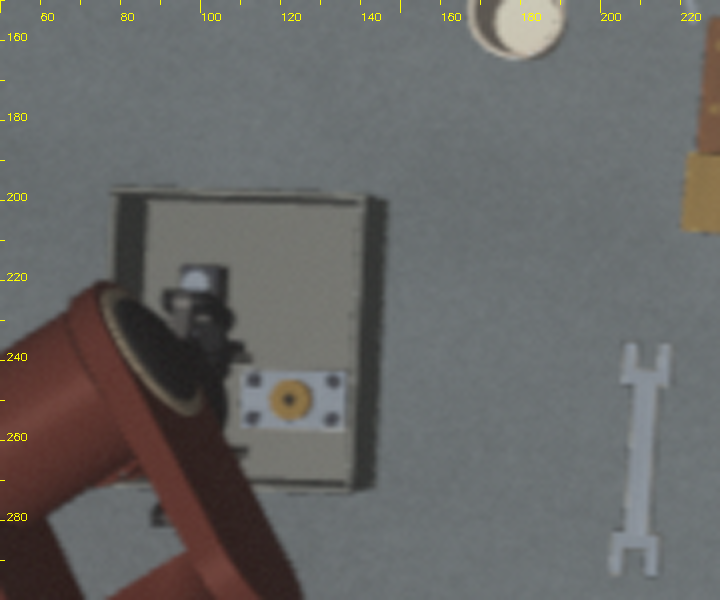

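```bash
python3 -m crank '[[-0.3,2,0,0],[-0.6,3.8,0,0],[-0.6,3.8,0,0],[-0.6,3.8,0,0],[-0.6,3.8,0,0],[-0.6,3.8,0,0],[-0.3,2.5,0,0],[0,0,0,1.1],[0,0,0,1.1],[0,0,0,1.1]]' 0.5; python3 -m crank '[[0,0,0,1.1],[0,0,0,1.1],[0,0,0,1.1],[0,0,0,1.1],[0,0,0,1.1],[0,0,0,1.1],[0,0,0,1.1],[0,0,0,1.1],[0,0,0,1.1],[0,0,0,1.1]]'; python3 -m crank '[[0,0,0,1.0],[0,0,0,0],[0,0,0,0],[0,0,0,0]]'; python3 -c "
from h import *
go(.4158,.1657,.1,88.3)"
```

```text
time: 39.65
tool_pos: [0.4137, 0.1649, 0.143]
tool_rot: [0.001, 0.984, -0.176, -0.002]
contact_force: [-0.1, -0.1, -1.0]
gripper_width: 0.501
time: 40.48
tool_pos: [0.4137, 0.1656, 0.1429]
tool_rot: [0.002, 0.731, -0.683, -0.001]
contact_force: [0.5, -0.1, 0.8]
gripper_width: 0.5
time: 40.82
tool_pos: [0.4144, 0.1657, 0.1442]
tool_rot: [-0.001, -0.697, 0.717, 0.001]
contact_force: [-0.2, 0.8, -0.1]
gripper_width: 0.503
pos [0.4144 0.1657 0.1442] jaw yaw -91.7 tilt [-2.2e-03 -5.0e-04 -1.0e+00] shift cm [-0.   -0.15  4.42] turn deg 0.0 units 0.00 j6 1.81 g 0.503 F [-0.2  0.8 -0.1] t 40.82
```

```bash
python3 -m crank '[[0,-0.1,2,0],[0,0,3,0],[0,0,3,0],[0,0,2.5,0],[0,0,1.5,0],[0,0,0.8,0],[0,0,0,0],[0,0,0,0],[0,0,0,0]]'; python3 -c "
from h import *
go(.4158,.1657,.003,88.3)
f=cam('top'); crop(f,170,220,250,300,6,'t23.png')"
```

```text
time: 41.57
tool_pos: [0.4173, 0.1661, 0.0188]
tool_rot: [0.001, -0.696, 0.718, -0.001]
contact_force: [-0.3, 0.6, 0.6]
gripper_width: 0.502
pos [0.4173 0.1661 0.0188] jaw yaw -91.8 tilt [ 2.5e-03  5.0e-04 -1.0e+00] shift cm [0.05 0.15 1.58] turn deg -0.1 units -0.01 j6 1.81 g 0.502 F [-0.3  0.6  0.6] t 41.57
```

View pics/t23.png

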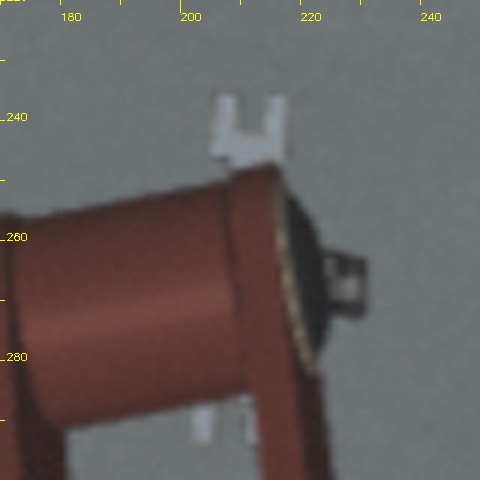

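```bash
python3 -m crank '[[0,0.1,0.6,0],[0,0,0.5,0],[0,0,0.4,0],[0,0,0,0],[0,0,0,0],[0,0,0,0]]'; python3 -m crank '[[0,0,0,0],[0,0,0,0],[0,0,0,0],[0,0,0,0],[0,0,0,0],[0,0,0,0]]' 0; python3 -m crank '[[0,0,-1,0],[0,0,-2,0],[0,0,-3.5,0],[0,0,-3.5,0],[0,0,-3,0],[0,0,-1,0],[0,0,0,0],[0,0,0,0]]'; python3 -c "
from h import *
go(.472,-.47,.14,90)
f=cam('scene'); crop(f,280,60,390,200,4,'s24.png')"
```

```text
time: 42.12
tool_pos: [0.415, 0.1659, 0.0024]
tool_rot: [-0.0, -0.696, 0.718, 0.0]
contact_force: [0.6, -0.2, 0.3]
gripper_width: 0.499
time: 42.62
tool_pos: [0.4155, 0.166, 0.0029]
tool_rot: [0.0, -0.696, 0.718, -0.0]
contact_force: [0.0, -1.2, 3.9]
gripper_width: 0.184
time: 43.28
tool_pos: [0.4145, 0.1658, 0.1416]
tool_rot: [-0.0, -0.696, 0.718, 0.0]
contact_force: [-0.4, 0.3, -1.4]
gripper_width: 0.189
pos [0.4145 0.1658 0.1416] jaw yaw -91.8 tilt [-7.e-04 -1.e-04 -1.e+00] shift cm [63.37 -7.74  0.16] turn deg -1.8 units -0.30 j6 1.82 g 0.189 F [-0.4  0.3 -1.4] t 43.28
```

View pics/s24.png

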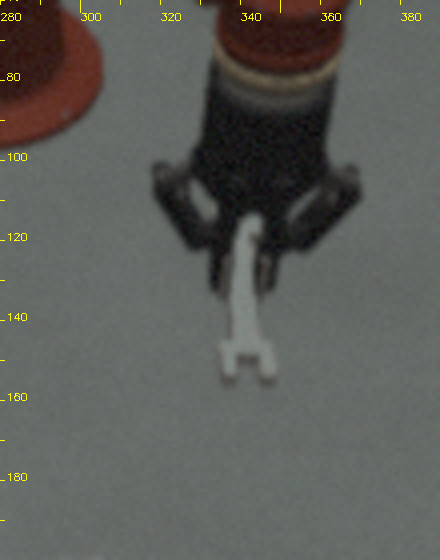

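```bash
python3 -m crank '[[2,-0.5,0,0],[3.7,-0.5,0,0],[3.9,-0.5,0,0],[3.9,-0.5,0,0],[3.9,-0.5,0,0],[3.9,-0.5,0,0],[3.9,-0.5,0,0],[3.9,-0.5,0,0],[3.9,-0.5,0,0],[3.9,-0.5,0,0]]'; python3 -m crank '[[3.9,-0.4,0,0],[3.9,-0.4,0,0],[3.9,-0.4,0,0],[3.9,-0.4,0,0],[3.9,-0.4,0,0],[3.9,-0.4,0,0],[2.6,-0.4,0,0],[0,0,0,-0.3],[0,0,0,0],[0,0,0,0]]'; python3 -m crank '[[0,0,0,0],[0,0,0,0]]'; python3 -c "
from h import *
go(.472,-.475,.025,90)"
```

```text
time: 44.17
tool_pos: [0.4515, -0.2055, 0.1388]
tool_rot: [-0.001, -0.696, 0.718, 0.003]
contact_force: [0.1, 0.7, -1.4]
gripper_width: 0.189
time: 45.0
tool_pos: [0.472, -0.4639, 0.1387]
tool_rot: [0.0, -0.707, 0.708, 0.003]
contact_force: [-0.8, -0.6, -1.5]
gripper_width: 0.188
time: 45.17
tool_pos: [0.473, -0.4638, 0.1412]
tool_rot: [-0.0, 0.707, -0.707, -0.001]
contact_force: [-0.9, 0.0, -0.6]
gripper_width: 0.189
pos [ 0.473  -0.4638  0.1412] jaw yaw -90.0 tilt [-0.0013  0.0017 -1.    ] shift cm [ 1.14  0.09 11.61] turn deg 0.0 units 0.01 j6 0.68 g 0.189 F [-0.9  0.  -0.6] t 45.17
```

```bash
python3 -m crank '[[1,0,2,0],[0,0,3,0],[0,0,3,0],[0,0,2.5,0],[0,0,1.3,0],[0,0,0.6,0],[0,0,0,0],[0,0,0,0]]'; python3 -m crank '[[0,0,0,0],[0,0,0,0],[0,0,0,0]]' 0.4; python3 -m crank '[[0,0,-2,0],[0,0,-3,0],[0,0,-3,0],[0,0,-3,0],[0,0,-1,0],[0,0,0,0],[0,0,0,0]]'; python3 -c "
from h import *
go(.5732,-.2666,.14,0)
f=cam('scene'); crop(f,50,120,250,260,4,'s25.png')
f=cam('top'); crop(f,190,140,370,260,4,'t25.png')"
```

```text
time: 45.83
tool_pos: [0.474, -0.4758, 0.0199]
tool_rot: [0.0, 0.707, -0.707, 0.001]
contact_force: [0.0, 0.1, 0.4]
gripper_width: 0.186
time: 46.08
tool_pos: [0.4743, -0.4765, 0.0208]
tool_rot: [0.0, 0.707, -0.707, 0.002]
contact_force: [-0.4, -0.0, -0.3]
gripper_width: 0.401
time: 46.67
tool_pos: [0.4734, -0.4755, 0.1389]
tool_rot: [-0.0, -0.707, 0.707, -0.001]
contact_force: [-0.4, 0.2, -0.5]
gripper_width: 0.402
pos [ 0.4734 -0.4755  0.1389] jaw yaw -90.0 tilt [ 9.0e-04 -1.1e-03 -1.0e+00] shift cm [-20.89  -9.98  -0.13] turn deg 90.0 units 15.00 j6 0.67 g 0.402 F [-0.4  0.2 -0.5] t 46.67
```

View pics/s25.png

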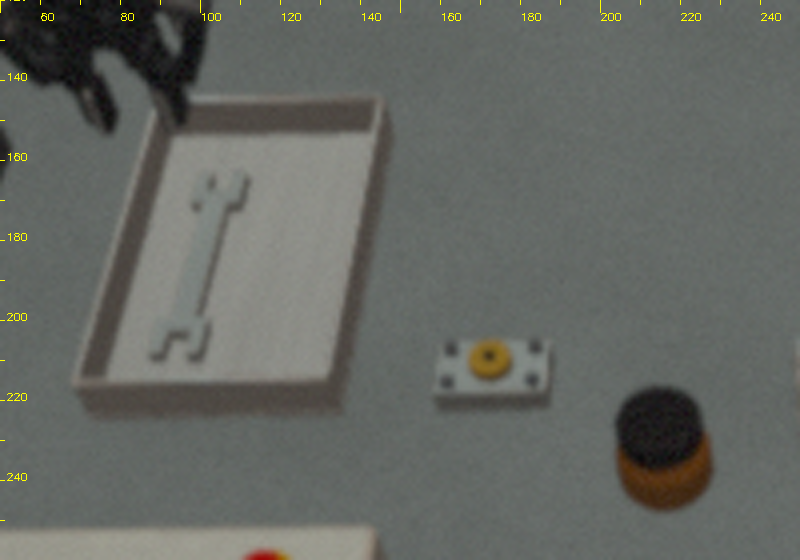

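View pics/t25.png

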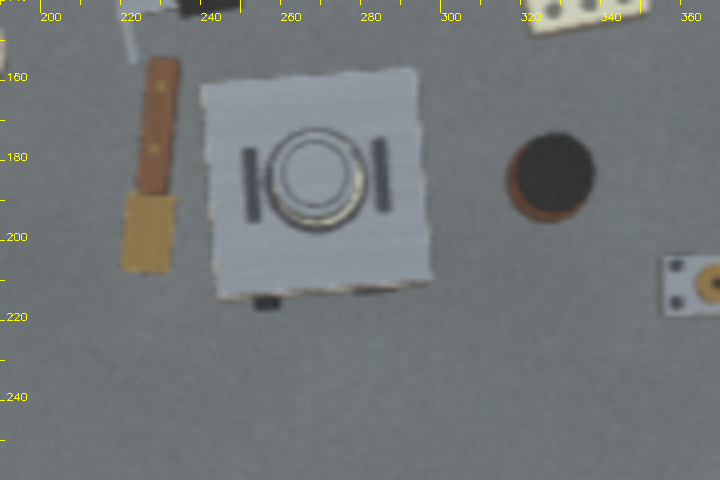

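```bash
python3 -m crank '[[-2,-1,0,0],[-3.5,-1.7,0,0],[-3.5,-1.7,0,0],[-3.5,-1.7,0,0],[-3.5,-1.7,0,0],[-3.2,-1.5,0,0],[-1.7,-0.7,0,0],[0,0,0,-1.1],[0,0,0,-1.1],[0,0,0,-1.1]]' 0.75; python3 -m crank '[[0,0,0,-1.1],[0,0,0,-1.1],[0,0,0,-1.1],[0,0,0,-1.1],[0,0,0,-1.1],[0,0,0,-1.1],[0,0,0,-1.1],[0,0,0,-1.1],[0,0,0,-1.1],[0,0,0,-1.1]]'; python3 -m crank '[[0,0,0,-0.7],[0,0,0,0],[0,0,0,0],[0,0,0,0]]'; python3 -c "
from h import *
go(.5732,-.2666,.1,0.3)"
```

```text
time: 47.6
tool_pos: [0.5722, -0.2647, 0.1353]
tool_rot: [0.0, 0.82, -0.572, -0.002]
contact_force: [-0.3, -0.3, 0.7]
gripper_width: 0.748
time: 48.43
tool_pos: [0.5719, -0.2655, 0.1352]
tool_rot: [-0.001, 0.999, -0.034, -0.002]
contact_force: [0.1, 0.3, -0.8]
gripper_width: 0.753
time: 48.77
tool_pos: [0.5726, -0.2659, 0.1368]
tool_rot: [-0.001, 1.0, -0.001, -0.001]
contact_force: [0.2, -0.4, -0.3]
gripper_width: 0.75
pos [ 0.5726 -0.2659  0.1368] jaw yaw -0.1 tilt [-0.0021  0.0013 -1.    ] shift cm [0.07 0.08 3.68] turn deg -0.4 units -0.07 j6 -0.55 g 0.750 F [ 0.2 -0.4 -0.3] t 48.77
```

```bash
python3 -m crank '[[0,0,2,-0.07],[0,0,3,0],[0,0,3,0],[0,0,2.5,0],[0,0,1.5,0],[0,0,0.8,0],[0,0,0.4,0],[0,0,0,0],[0,0,0,0],[0,0,0,0]]'; python3 -c "
from h import *
go(.5732,-.2666,.003,0.3)"; python3 -m crank '[[0,0,0,0],[0,0,0,0],[0,0,0,0],[0,0,0,0],[0,0,0,0]]' 0;  python3 -m crank '[[0,0,-1,0],[0,0,-2,0],[0,0,-3.5,0],[0,0,-3.5,0],[0,0,-3,0],[0,0,-3,0],[0,0,-1,0],[0,0,0,0],[0,0,0,0]]'; python3 -c "
from h import *
go(.530,.40,.17,0)
f=cam('scene'); crop(f,100,90,240,250,4,'s26.png')"
```

```text
time: 49.6
tool_pos: [0.5746, -0.267, 0.0084]
tool_rot: [0.001, 1.0, 0.004, 0.001]
contact_force: [0.8, -0.8, 0.3]
gripper_width: 0.754
pos [ 0.5746 -0.267   0.0084] jaw yaw 0.4 tilt [ 0.0029 -0.0018 -1.    ] shift cm [-0.14 -0.05  0.54] turn deg 0.1 units 0.02 j6 -0.56 g 0.754 F [ 0.8 -0.8  0.3] t 49.6
time: 50.02
tool_pos: [0.5746, -0.2669, 0.0083]
tool_rot: [0.001, 1.0, 0.004, 0.001]
contact_force: [0.8, -0.1, 6.0]
gripper_width: 0.474
time: 50.77
tool_pos: [0.5725, -0.2658, 0.1749]
tool_rot: [-0.0, 1.0, 0.004, -0.001]
contact_force: [-1.0, 0.2, -6.3]
gripper_width: 0.473
pos [ 0.5725 -0.2658  0.1749] jaw yaw 0.4 tilt [-0.0017  0.001  -1.    ] shift cm [ -3.77 -66.61   0.56] turn deg 0.4 units 0.07 j6 -0.56 g 0.473 F [-1.   0.2 -6.3] t 50.77
```

View pics/s26.png

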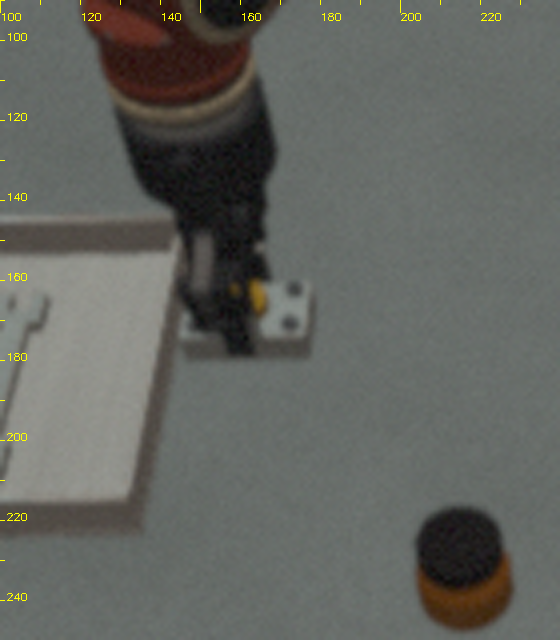

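```bash
python3 -m crank '[[-0.5,-2,0,0],[-0.5,-3.5,0,0],[-0.3,-4,0,0],[-0.3,-4,0,0],[-0.3,-4,0,0],[-0.3,-4,0,0],[-0.3,-4,0,0],[-0.2,-4,0,0],[-0.2,-4,0,0],[-0.2,-4,0,0]]'; python3 -m crank '[[-0.2,-4,0,0],[-0.2,-4,0,0],[-0.2,-4,0,0],[-0.2,-4,0,0],[0,-4,0,0],[0,-4,0,0],[0,-3.2,0,0],[0,-2,0,0],[0,0,0,0],[0,0,0,0]]'; python3 -m crank '[[0,0,0,0],[0,0,0,0]]'; python3 -c "
from h import *
go(.530,.40,.025,0)"
```

```text
time: 51.65
tool_pos: [0.537, 0.1102, 0.1726]
tool_rot: [0.0, 1.0, 0.004, -0.003]
contact_force: [1.2, 0.0, -4.2]
gripper_width: 0.471
time: 52.48
tool_pos: [0.5275, 0.4004, 0.1722]
tool_rot: [0.002, 1.0, 0.005, -0.003]
contact_force: [-1.3, 0.3, -4.6]
gripper_width: 0.475
time: 52.65
tool_pos: [0.5289, 0.399, 0.1745]
tool_rot: [0.001, 1.0, 0.003, -0.001]
contact_force: [0.1, -0.7, -4.5]
gripper_width: 0.47
pos [0.5289 0.399  0.1745] jaw yaw 0.4 tilt [-0.0025 -0.0019 -1.    ] shift cm [ 0.15 -0.13 14.95] turn deg 0.4 units 0.06 j6 0.53 g 0.470 F [ 0.1 -0.7 -4.5] t 52.65
```

```bash
python3 -m crank '[[0,0,2,0],[0,0,3,0],[0,0,3,0],[0,0,3,0],[0,0,2,0],[0,0,1.3,0],[0,0,0.4,0],[0,0,0,0],[0,0,0,0]]'; python3 -m crank '[[0,0,0,0],[0,0,0,0],[0,0,0,0]]' 0.6; python3 -m crank '[[0,0,-2,0],[0,0,-3,0],[0,0,-3,0],[0,0,-3,0],[0,0,-1,0],[0,0,0,0],[0,0,0,0]]'; python3 -c "
from h import *
f=cam('top'); crop(f,50,140,230,280,4,'t27.png'); crop(f,200,140,260,220,8,'t28.png')
f=cam('scene'); crop(f,300,120,500,280,4,'s27.png')
go(.6,.14,.14,90)"
```

```text
time: 53.4
tool_pos: [0.5305, 0.4006, 0.031]
tool_rot: [-0.001, 1.0, 0.003, 0.001]
contact_force: [0.3, 0.7, -3.9]
gripper_width: 0.469
time: 53.65
tool_pos: [0.5313, 0.4016, 0.0325]
tool_rot: [-0.001, 1.0, 0.004, 0.002]
contact_force: [0.8, 0.1, 0.4]
gripper_width: 0.601
time: 54.23
tool_pos: [0.5297, 0.4007, 0.1502]
tool_rot: [-0.0, 1.0, 0.004, 0.001]
contact_force: [-0.5, 0.3, -1.3]
gripper_width: 0.598
pos [0.5282 0.3998 0.147 ] jaw yaw 0.4 tilt [-0.0032 -0.0019 -1.    ] shift cm [ 6.99 26.03  0.72] turn deg -89.6 units -14.93 j6 0.53 g 0.601 F [ 0.8 -0.1 -0.9] t 54.33
```

View pics/s27.png

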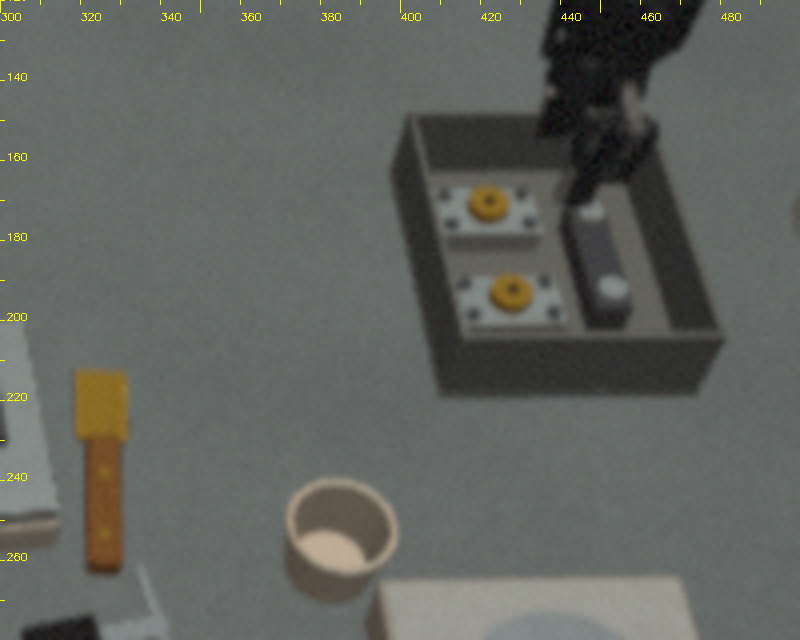

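View pics/t28.png

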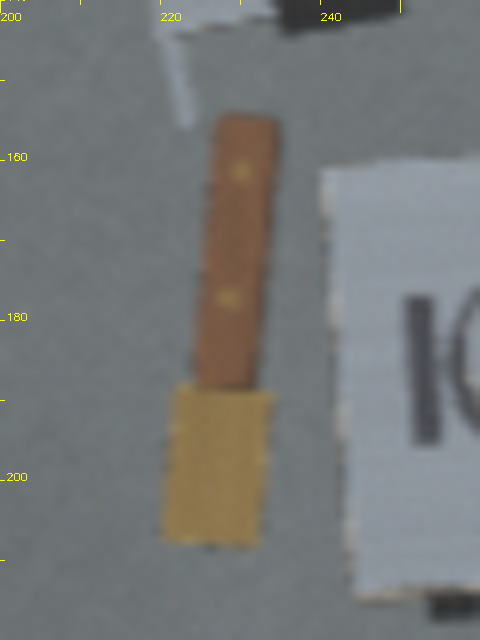

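```bash
python3 - <<'E'
from h import *
f=cam('top')
c=lambda X,Y:(200+X/8-.44,140+Y/8-.44)
hb=p2w(f,*c(248,116),.018); hf=p2w(f,*c(226,388),.018); bl=p2w(f,*c(213,543),.002)
print(hb,hf,bl,np.linalg.norm(hb[:2]-hf[:2]),np.linalg.norm(hb[:2]-bl[:2]))
a=(bl-hb)[:2]; a/=np.linalg.norm(a); print("ang",np.degrees(np.arctan2(a[1],a[0])))
for s in (.04,.05,.06,.07,.08): print(s, hb[:2]+a*s)
e1=p2w(f,*c(321,170),.045); e2=p2w(f,*c(354,600),.045); print("station edge",e1,e2)
# distance of handle pts to edge line
d=(e2-e1)[:2]; d/=np.linalg.norm(d); n=np.array([-d[1],d[0]])
for s in (.04,.05,.06,.07,.08): print(s, abs((hb[:2]+a*s-e1[:2])@n))
# nominal station edge
ya=np.radians(6.2); R2=np.array([[np.cos(ya),-np.sin(ya)],[np.sin(ya),np.cos(ya)]]); m=np.array([.6345,.0093])
for s in (.05,.07): print((R2.T@(hb[:2]+a*s-m)))
g=cam('scene'); print(w2p(g,[[*(hb[:2]),.018],[*hf[:2],.018],[*bl[:2],.002]]))
E
```

```text
[0.72155096 0.11765607 0.018     ] [0.626379   0.12238193 0.018     ] [0.5735712 0.1266785 0.002    ] 0.0952892214161826 0.1482545543109244
ang 176.51095761880583
0.04 [0.6816251  0.12009038]
0.05 [0.67164364 0.12069895]
0.06 [0.66166217 0.12130753]
0.07 [0.65168071 0.12191611]
0.08 [0.64169924 0.12252468]
station edge [0.69901266 0.08992428 0.045     ] [0.55267593 0.07451571 0.045     ]
0.04 0.03182101389532281
0.05 0.03347146706135122
0.06 0.03512192022737964
0.07 0.03677237339340803
0.08 0.03842282655943644
[0.0489574  0.10673589]
[0.02924268 0.11010191]
[[326.91575711 259.34754214]
 [325.71508191 226.98075667]
 [325.20971881 213.95767778]]
```

```bash
python3 -m crank '[[0.8,2,0,0],[1.5,3.5,0,0],[1.6,3.6,0,0],[1.6,3.6,0,0],[1.6,3.6,0,0],[1.6,3.6,0,0],[1.6,3.6,0,0],[1.2,3,0,0],[0,0.6,0,1],[0,0,0,1.1]]' 0.46; python3 -m crank '[[0,0,0,1.1],[0,0,0,1.1],[0,0,0,1.1],[0,0,0,1.1],[0,0,0,1.1],[0,0,0,1.1],[0,0,0,1.1],[0,0,0,1.1],[0,0,0,1.1],[0,0,0,1.1]]'; python3 -m crank '[[0,0,0,1.1],[0,0,0,1.1],[0,0,0,0.35],[0,0,0,0],[0,0,0,0]]'; python3 -c "
from h import *
go(.647,.128,.08,86.5)"
```

```text
time: 55.27
tool_pos: [0.6463, 0.1272, 0.1473]
tool_rot: [0.001, 0.994, -0.111, -0.001]
contact_force: [0.7, 0.1, 0.2]
gripper_width: 0.46
time: 56.1
tool_pos: [0.6454, 0.1302, 0.1473]
tool_rot: [0.001, 0.774, -0.633, -0.001]
contact_force: [0.1, 0.4, 1.0]
gripper_width: 0.46
time: 56.52
tool_pos: [0.6457, 0.1302, 0.1478]
tool_rot: [-0.001, -0.686, 0.728, 0.001]
contact_force: [0.1, -0.4, -0.2]
gripper_width: 0.464
pos [0.6457 0.1302 0.1478] jaw yaw -93.4 tilt [-2.4e-03 -2.0e-04 -1.0e+00] shift cm [ 0.21 -0.16  6.78] turn deg 0.1 units 0.01 j6 1.72 g 0.464 F [ 0.1 -0.4 -0.2] t 56.52
```

```bash
python3 -m crank '[[0.2,0,2,0],[0,0,3,0],[0,0,2.8,0],[0,0,1.5,0],[0,0,0.7,0],[0,0,0,0],[0,0,0,0],[0,0,0,0],[0,0,0,0]]'; python3 -c "
from h import *
go(.647,.128,.007,86.5)
f=cam('scene'); crop(f,270,140,400,270,5,'s29.png')"
```

```text
time: 57.27
tool_pos: [0.6479, 0.1285, 0.0518]
tool_rot: [0.002, -0.685, 0.728, -0.001]
contact_force: [-0.3, 0.3, 0.1]
gripper_width: 0.462
pos [0.6479 0.1285 0.0518] jaw yaw -93.5 tilt [ 3.8e-03  4.0e-04 -1.0e+00] shift cm [0.06 0.1  4.48] turn deg 0.0 units 0.00 j6 1.71 g 0.462 F [-0.3  0.3  0.1] t 57.27
```

View pics/s29.png

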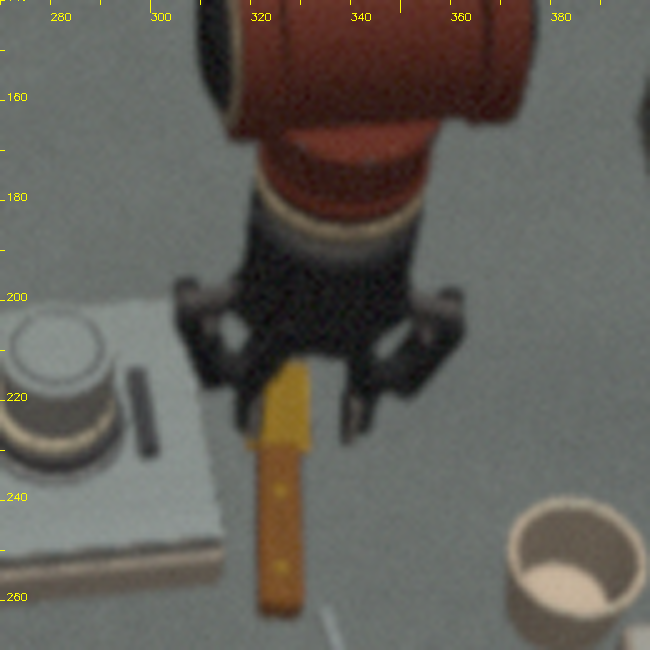

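```bash
python3 -m crank '[[0.05,0.05,1,0],[0,0,1,0],[0,0,1,0],[0,0,0.7,0],[0,0,0.3,0],[0,0,0,0],[0,0,0,0],[0,0,0,0]]'; python3 -m crank '[[0,0,0,0],[0,0,0,0],[0,0,0,0],[0,0,0,0],[0,0,0,0]]' 0; python3 -c "
from h import *
go(.647,.128,.007,86.5)
f=cam('scene'); crop(f,270,140,400,270,5,'s30.png')"
```

```text
time: 57.98
tool_pos: [0.6462, 0.1279, 0.0098]
tool_rot: [0.0, -0.685, 0.728, -0.0]
contact_force: [0.1, -0.0, 0.3]
gripper_width: 0.462
time: 58.4
tool_pos: [0.6466, 0.1278, 0.0106]
tool_rot: [0.001, -0.685, 0.728, -0.001]
contact_force: [-0.8, -0.6, 5.5]
gripper_width: 0.232
pos [0.6466 0.1278 0.0106] jaw yaw -93.5 tilt [ 0.0019 -0.     -1.    ] shift cm [-0.02 -0.04  0.36] turn deg 0.0 units 0.00 j6 1.71 g 0.232 F [-0.8 -0.6  5.5] t 58.4
```

View pics/s30.png

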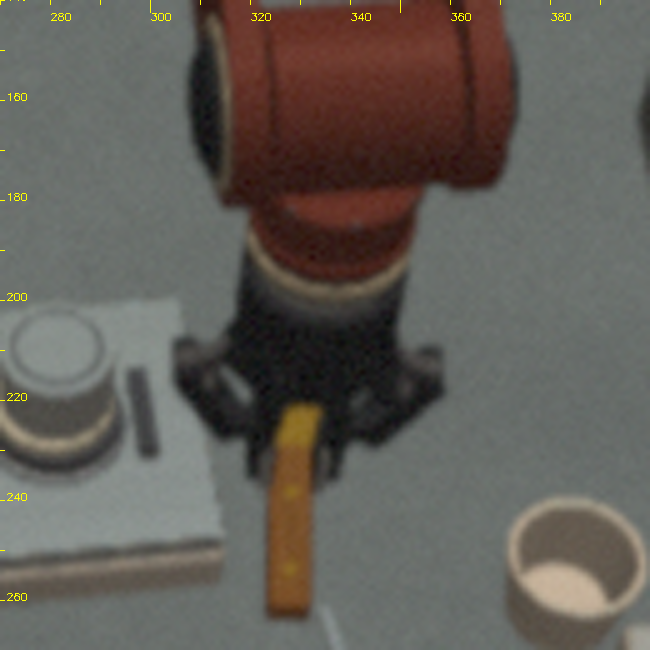

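```bash
python3 -m crank '[[0,0,-1,0],[0,0,-2,0],[0,0,-3,0],[0,0,-3.5,0],[0,0,-3.5,0],[0,0,-3,0],[0,0,-2,0],[0,0,0,0],[0,0,0,0],[0,0,0,0]]'; python3 -c "
from h import *
go(.472,-.41,.18,90)
f=cam('scene'); crop(f,250,60,390,270,3,'s31.png')"
```

```text
time: 59.28
tool_pos: [0.6445, 0.1278, 0.1872]
tool_rot: [-0.001, -0.685, 0.728, 0.001]
contact_force: [0.2, -0.2, -2.0]
gripper_width: 0.23
pos [0.6445 0.1278 0.1872] jaw yaw -93.5 tilt [-3.4e-03 -1.0e-04 -1.0e+00] shift cm [54.73 13.95  0.79] turn deg -3.5 units -0.58 j6 1.71 g 0.230 F [ 0.2 -0.2 -2. ] t 59.28
```

View pics/s31.png

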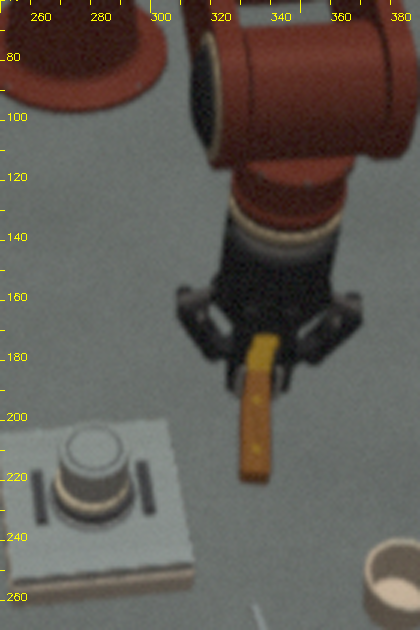

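```bash
python3 -m crank '[[0,2,0,0],[0,3.5,0,0],[0,3.5,0,0],[1,3.5,0,0],[3.5,1.4,0,0],[3.9,0,0,0],[3.9,0,0,0],[3.9,0,0,0],[3.9,0,0,0],[3.9,0,0,0]]'; python3 -m crank '[[3.9,0,0,0],[3.9,0,0,0],[3.9,0,0,0],[3.9,0,0,0],[3.9,0,0,0],[3.9,0,0,0],[3,0,0,-0.58],[0,0,0,0],[0,0,0,0],[0,0,0,0]]'; python3 -c "
from h import *
go(.472,-.412,.02,90)"
```

```text
time: 60.17
tool_pos: [0.4906, -0.1045, 0.1869]
tool_rot: [-0.001, -0.685, 0.728, 0.002]
contact_force: [1.1, 0.4, -0.4]
gripper_width: 0.235
time: 61.0
tool_pos: [0.4756, -0.3656, 0.1871]
tool_rot: [0.0, -0.707, 0.707, 0.002]
contact_force: [0.5, -0.0, -1.7]
gripper_width: 0.232
pos [ 0.4756 -0.3656  0.1871] jaw yaw -90.0 tilt [-0.0026  0.0032 -1.    ] shift cm [ 4.69  0.31 16.7 ] turn deg -0.0 units -0.01 j6 0.79 g 0.232 F [ 0.5 -0.  -1.7] t 61.0
```

```bash
python3 -m crank '[[2.3,0.1,0,0],[2.3,0.1,0,0],[0,0,2.5,0],[0,0,3.5,0],[0,0,3.5,0],[0,0,2.5,0],[0,0,0,0],[0,0,0,0],[0,0,0,0]]'; python3 -c "
from h import *
go(.472,-.412,.02,90)
f=cam('scene'); crop(f,50,80,200,240,4,'s32.png')"
```

```text
time: 61.75
tool_pos: [0.4755, -0.4126, 0.0712]
tool_rot: [-0.0, 0.708, -0.707, 0.001]
contact_force: [0.4, -0.7, -1.5]
gripper_width: 0.23
pos [ 0.4755 -0.4126  0.0712] jaw yaw -89.9 tilt [ 0.0016 -0.0015 -1.    ] shift cm [-0.07  0.36  5.11] turn deg 0.1 units 0.01 j6 0.74 g 0.230 F [ 0.4 -0.7 -1.5] t 61.75
```

View pics/s32.png

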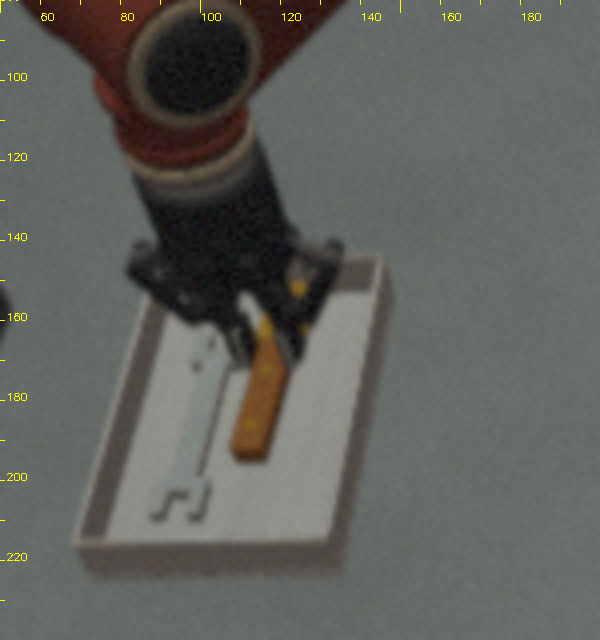

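```bash
python3 -m crank '[[0,0.2,1.3,0],[0,0,1.5,0],[0,0,1.2,0],[0,0,0.7,0],[0,0,0.2,0],[0,0,0,0],[0,0,0,0],[0,0,0,0]]'; python3 -m crank '[[0,0,0,0],[0,0,0,0],[0,0,0,0]]' 0.45; python3 -m crank '[[0,0,-2,0],[0,0,-3,0],[0,0,-3,0],[0,0,-3,0],[0,0,-2,0],[0,-3,-1,0],[0,-3,0,0],[0,0,0,0],[0,0,0,0]]'; python3 -c "
from h import *
f=cam('scene'); cv2.imwrite('pics/sF.png',f['img'][:,:,::-1])
f=cam('top');cv2.imwrite('pics/tF.png',f['img'][:,:,::-1])"
```

```text
time: 62.47
tool_pos: [0.4728, -0.4133, 0.021]
tool_rot: [-0.0, -0.707, 0.707, -0.001]
contact_force: [0.2, 0.0, -0.8]
gripper_width: 0.231
time: 62.72
tool_pos: [0.4728, -0.4132, 0.0212]
tool_rot: [-0.0, -0.707, 0.707, -0.001]
contact_force: [-0.7, 0.1, -0.2]
gripper_width: 0.45
time: 63.47
tool_pos: [0.5334, -0.4127, 0.1609]
tool_rot: [0.0, 0.708, -0.707, 0.0]
contact_force: [-0.8, 0.8, -0.1]
gripper_width: 0.449
```

View pics/sF.png

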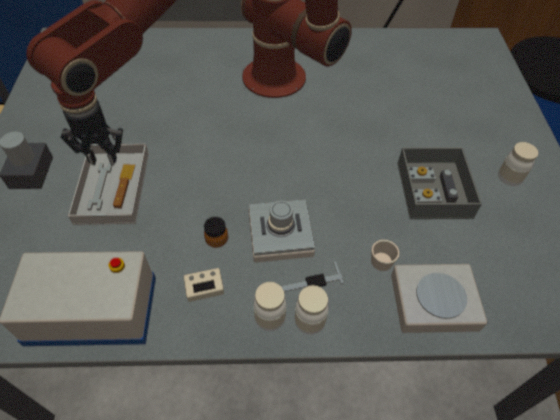

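View pics/tF.png

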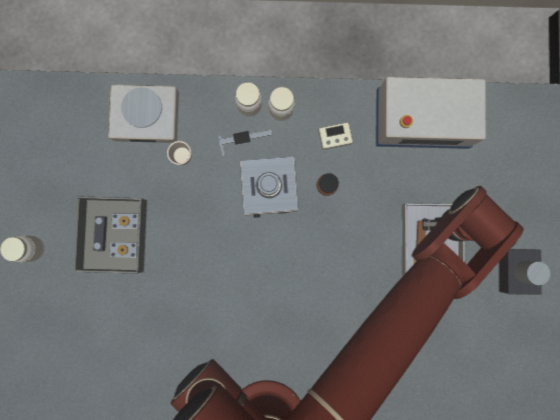

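```bash
python3 - <<'E'
from h import *
f=cam('top'); crop(f,240,155,300,215,8,'t40.png')
f=cam('scene'); crop(f,60,130,160,230,5,'s40.png')
E
```

```text
(no output)
```

View pics/t40.png

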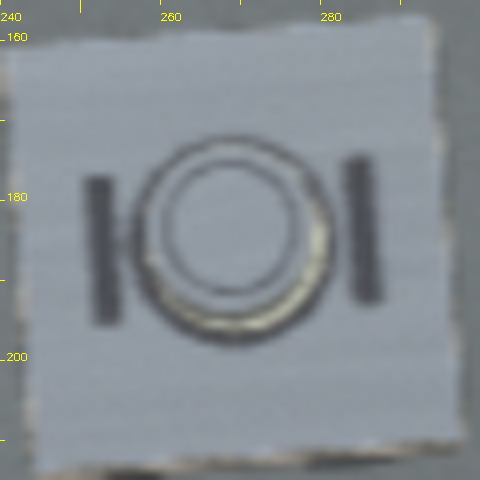

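View pics/s40.png

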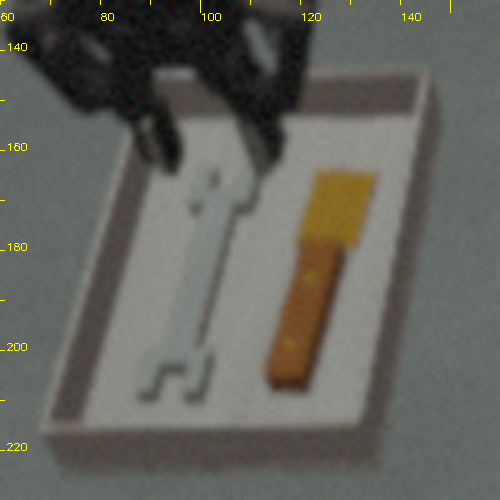

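```bash
python3 - <<'E'
from h import *
f=cam('top'); print(p2w(f,240+229/8-.44,155+228/8-.44,.106))
print(manip.job_done())
E
```

```text
[0.6330068  0.01014301 0.106     ]
the job is handed in; nothing more can be done
None
```

I handed the job in at about 64 s, with everything I could find in place. The system gave no verdict, so this rests on my own camera checks.

- **Bin:** the clamp bar and both dies lie flat inside the walls.
- **Tray:** the spanner and the scraper lie flat inside the walls. Only one scraper was in the scene. It was knocked aside during the run, so I measured it again before picking it up.
- **Press stack, from the top camera:**

| Item | x (m) | y (m) |
|---|---|---|
| Round mark on the platen | 0.6353 | 0.0093 |
| Base disc | 0.6325 | 0.0096 |
| Sample disc | 0.6329 | 0.0086 |
| Weight | 0.6330 | 0.0101 |

The base disc reads about 2.8 mm off the mark. The sample is about 1 mm off the base, and the weight about 1.5 mm off the sample. All three are inside the 8 mm limit. The arm's own readings put the base only about 0.2 mm off the mark; the roughly 2.6 mm difference is close to the camera's 2 mm calibration error.

I lowered the weight in steps of 0.4–0.5 mm. The wrist force stayed below 10 N in the readings taken between steps.

The jar, cup, timer and caliper looked unmoved in the last pictures. The gripper was empty and clear of everything.

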